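# Mark a batch of brake pads on the swing-head press and tray them up

### The job

Lay every brake pad that is on the bench, lining up, flat into its own pocket of the marking press, swing the head over until it snaps home above the nest, and press the red plunger fully down to its stop for a moment so that all the pads are stamped together. Then let the plunger up, swing the head back until it snaps into its parked place, and lay all the pads, lining up, in the open blue tray. Leave the grease tin and the coil spring where they are.

Things in the scene. Friction and masses are not known exactly. Their poses are not given: they have to be found in the camera images.
- pad_0_mid (a point): brake pad, 2 or 3 of the four are present (None = absent). Steel backing plate 40 x 61 x 5 mm (long sides straight for the middle 18 mm, then tapering to 29 mm wide at the ends) with a dark grey lining 34 x 56 mm on top, 14 mm high in all, 0.28 kg, lying lining up. Point at its centre, 7 mm over its underside; x across its 40 mm side, y along its length, z up
- pad_1_mid (a point): brake pad, 2 or 3 of the four are present (None = absent). Steel backing plate 40 x 61 x 5 mm (long sides straight for the middle 18 mm, then tapering to 29 mm wide at the ends) with a brown lining 34 x 56 mm on top, 14 mm high in all, 0.28 kg, lying lining up. Point at its centre, 7 mm over its underside; x across its 40 mm side, y along its length, z up
- pad_2_mid (a point): brake pad, 2 or 3 of the four are present (None = absent). Steel backing plate 40 x 65 x 5 mm (long sides straight for the middle 18 mm, then tapering to 29 mm wide at the ends) with a dark grey lining 34 x 58 mm on top, 14 mm high in all, 0.28 kg, lying lining up. Point at its centre, 7 mm over its underside; x across its 40 mm side, y along its length, z up
- pad_3_mid (a point): brake pad, 2 or 3 of the four are present (None = absent). Steel backing plate 40 x 65 x 5 mm (long sides straight for the middle 18 mm, then tapering to 29 mm wide at the ends) with a brown lining 34 x 58 mm on top, 14 mm high in all, 0.28 kg, lying lining up. Point at its centre, 7 mm over its underside; x across its 40 mm side, y along its length, z up
- pocket_0 (a point): floor centre of one of four pockets (2 x 2; 74 mm apart in x, 76 mm in y) in the grey nest plate of the marking press, 12 mm above the bench; y runs along the pad's length (either way round), z up. 71 mm between end stops, 40 mm between corner lugs (a pad is 35 mm wide or less there), all 5 mm high: 3 to 5 mm play. The middle 44 mm of each long side has no lug, so fingers can stand beside a pad. Press fixed to the bench
- pocket_1 (a point): floor centre of one of four pockets (2 x 2; 74 mm apart in x, 76 mm in y) in the grey nest plate of the marking press, 12 mm above the bench; y runs along the pad's length (either way round), z up. 71 mm between end stops, 40 mm between corner lugs (a pad is 35 mm wide or less there), all 5 mm high: 3 to 5 mm play. The middle 44 mm of each long side has no lug, so fingers can stand beside a pad. Press fixed to the bench
- pocket_2 (a point): floor centre of one of four pockets (2 x 2; 74 mm apart in x, 76 mm in y) in the grey nest plate of the marking press, 12 mm above the bench; y runs along the pad's length (either way round), z up. 71 mm between end stops, 40 mm between corner lugs (a pad is 35 mm wide or less there), all 5 mm high: 3 to 5 mm play. The middle 44 mm of each long side has no lug, so fingers can stand beside a pad. Press fixed to the bench
- pocket_3 (a point): floor centre of one of four pockets (2 x 2; 74 mm apart in x, 76 mm in y) in the grey nest plate of the marking press, 12 mm above the bench; y runs along the pad's length (either way round), z up. 71 mm between end stops, 40 mm between corner lugs (a pad is 35 mm wide or less there), all 5 mm high: 3 to 5 mm play. The middle 44 mm of each long side has no lug, so fingers can stand beside a pad. Press fixed to the bench
- swing_arm (a joint): angle of the press's green arm about its post, rad: 0 = parked (arm along the pockets' +y), 1.571 = head over the nest (arm along the pockets' -x); grows counter-clockwise seen from above. An over-centre spring holds it at either stop with 0.63 N m (6 N at the handle); once past the centre, 0.785, it snaps to the other stop by itself in about 1.5 s
- post_axis (a point): point on the arm's upright turning axis, 100 mm above the bench; 170 mm from the nest's centre along the pockets' +x. Its axes are those of the pockets. The round hub is 68 mm across and 124 mm high
- swing_grip (a point): middle (138 mm above the bench) of the black upright grip on the arm, 22 mm thick, from 112 to 155 mm above the bench, on a 12 mm rod; 100 mm from the post's axis, 70 mm from the plunger's. Turns with the arm; its -x points from the post to the head. The arm under it is 34 mm wide, its top 101 mm above the bench
- plunger (a joint): travel of the palm plunger in the head, m: 0 = up, 0.022 = down at its stop. Spring return: 5 N starts it, about 14 N holds it at the stop; it rises by itself when let go. It carries a plate (112 x 130 mm) with a rubber stamp over each pocket; at the stop the stamps just meet the linings of seated pads, up they clear them by 22 mm
- plunger_top (a point): centre of the top of the plunger's red round palm button, 44 mm across; 144 mm above the bench when up, 170 mm from the post's axis, beyond the handle. Moves with arm and plunger; pressed straight down
- tray_in (a point): centre of the inner floor (4 mm above the bench) of the open blue steel tray, fixed on the bench; inside 202 mm along its x, 124 mm along its y, walls 4 mm thick, their rim 39 mm above the bench, a small wire handle outside each end
- tin_mid (a point): bystander: blue grease tin, 53 mm across, 38 mm high; point at its centre
- coil_mid (a point): bystander: coil spring standing upright, 39 mm across, 68 mm high; point at its centre

How it is judged:
By the outcome, as a careful person would: the job done as asked, in the order asked, and still so for the second after the job is handed in, with the robot touching nothing.
Of pad_0, pad_1, pad_2, pad_3 only 2 to 3 are there at a start; the rules pass over those that are not, and their reading is None.
At some moment in a run one of pad_0, pad_1, pad_2, pad_3 may be knocked a few centimetres aside while the robot is not near it.
Once in a run the grip may slacken for a moment while it holds something.
It also fails if it takes over 210 s, if anything falls off the work surface, if the arm or the gripper's body presses on something with over 40 N, if the wrist force passes 120 N, or if a joint passes its speed limit or range.

### The arm

A 6-joint arm with a two-finger parallel gripper is mounted at the origin on a cart in front of the work surface, level with it; the furniture and walls round the work are solid. World frame = base frame: x ahead of the robot, y to its left, z up, the work surface at z = 0. Lengths are in m, angles in rad, forces in N, time in s.
With the tool pointing down it reaches from about 0.3 to 0.775 m from the base axis. Payload 14.6 kg.
Tool frame: the origin (TCP) lies on the centre line of the jaws, within the pads' length; the fingertips stand 11 mm ahead of it and the grasp point (between the pads) lies 8 mm behind it; y points along the fingers, x is the direction in which the jaws open and shut, and the axes are right-handed (so a half turn about y gives the same grasp; the last joint's range is limited). The gripper opens to 94 mm and grips with 3 to 60 N. Pads are 16 mm wide; open, the fingers measure 119 mm over their backs; the gripper's body (75 mm by 177 mm) begins 78 mm behind the grasp point.
Start: joints at [-1.198, 0.3, 1.521, -0, 1.321, -0.067], TCP at [0.234, -0.498, 0.183] pointing down, gripper open.
Joint ranges: [-3.03, 3.03], [-0.79, 2.21], [0.23, 2.52], [-1.04, 4.18], [0, 3.07], [-2.55, 2.55]. Speed limits (rad/s): [2.22, 2.22, 2.57, 3.14, 3.14, 3.14].

### API

Orientations are given as [roll, pitch, yaw] about the fixed x, y, z axes, in that order (R = Rz(yaw) Ry(pitch) Rx(roll)).
In Python, from station import ctrl, imaging gives the robot as it stands. The module is installed in compiled form; this text tells all that it offers.
- The arm moves only by the tool apply_moves, never from a script. Its argument "deltas" is a list of rows, each an object with "dp": the shift along the tool's x, y, z in m, a list of three; "roll": the turn about the tool's y in rad; "grip": the closure, from -1 (fully open) to 1 (shut). In form: [{"dp": [tx, ty, tz], "roll": roll, "grip": grip}, ...]. A call has 1 to 10 rows; each row shifts and turns the commanded pose from where the row before left it, along the tool's axes as they then stand; what a row does not reach is not made up. A row lasts 1/8 s, in which the tool goes at most 62.5 mm and 10.7 degrees, less where a joint would pass 70% of its speed; a pose out of reach is approached as far as the arm can. A call with a gripper value outside its range is refused whole. The fingers move at their own pace and stop on an object; "newtons" is the grip in N (left out, the last holds). Time passes only in rows, so rows that do not move let the fingers close. It gives the time, the measured TCP pose, the force and the opening at its end, in the units of the state.
- ctrl.get_obs(): the state, without advancing time (a new reading comes with each control period).
- imaging.camera(name): name is "scene" or "top" or "wrist"; returns the picture (480x640x3 uint8, blue, green, red); there is no depth.
- imaging.camera_info(name): a dict with "K" (3x3 intrinsics, pixels), "world_from_camera" (4x4, takes a point from camera to world coordinates). Camera axes: x right, y down, z forward; pixel columns grow to the right and rows downward; lengths in m; the calibration is good to about 2 mm. A picture is of the moment at which its call begins: read the wrist's pose just before it. camera_info takes no time and is no camera call; for the wrist camera it gives the pose at the moment of the call.
- ctrl.hand_in(): hands the job in, once; it reports no verdict.
The state is a dict: "time_s": time; "qpos": joint angles; "joint_vel": joint speeds; "tau": joint torques, N m; "ee_pos": TCP position; "eef_rot": TCP orientation; "force": force on the tool from outside, world axes, zero at the start; "moment": the same for the moment, N m; "grip_width": finger opening in m.
Only numpy, scipy, OpenCV 4.12 (cv2) and the standard library are available. Lean on these libraries where they do the work, as an engineer would, in place of code of your own. Each camera call takes 0.05 s, during which the arm holds its last target. There are 200 camera calls.

## Working session

There is one attempt and no reset: what is moved stays moved. The work goes in short steps, Python scripts to look and compute and a tool call to move; the robot and the scene stay as the last step left them, time stands still between calls to the robot, and variables do not carry over. Pictures are saved under pics/ and viewed, about 12 in all and at most 16, crops included, and the job is handed in when it is done.

Besides the shell and the picture viewer there is one more tool, called after "Call:" as a command line: name --argument value ..., lists and objects as JSON in quotes. apply_moves: Moves the arm, as the interface text tells. Its arguments: {"type":"object","properties":{"deltas":{"type":"array"},"newtons":{"type":"number"}},"required":["deltas"]}

```bash
mkdir -p pics; cat > h.py <<'E'
import numpy as np, cv2
from station import ctrl, imaging
def snap(n,f):
    im=imaging.camera(n); cv2.imwrite('pics/'+f,im); return im
def ray(n,u,v,z,info=None):
    i=info or imaging.camera_info(n); K=np.array(i['K']); T=np.array(i['world_from_camera'])
    d=T[:3,:3]@np.linalg.solve(K,[u,v,1.]); o=T[:3,3]
    return o+d*(z-o[2])/d[2]
def proj(n,p,info=None):
    i=info or imaging.camera_info(n); K=np.array(i['K']); T=np.linalg.inv(np.array(i['world_from_camera']))
    c=T[:3,:3]@np.array(p)+T[:3,3]; c=K@c; return c[:2]/c[2]
E
python3 - <<'E'
from h import *
print(ctrl.get_obs())
snap('top','top0.png');snap('scene','sc0.png')
for n in('top','scene'):print(imaging.camera_info(n))
E
```

```text
{'time_s': 0.0, 'qpos': array([-1.19763080e+00,  3.00493840e-01,  1.52157920e+00, -2.42638772e-05,
        1.32072086e+00, -6.66387214e-02]), 'joint_vel': array([ 8.82941055e-04,  3.58186091e-04,  9.87370514e-05, -1.52902660e-03,
        4.01023546e-04,  3.09944666e-04]), 'tau': array([ 1.05241812e-03, -5.31809485e+01, -3.52738595e+01,  7.08939414e-02,
        2.44259764e-02, -1.41385367e-04]), 'ee_pos': array([ 0.23403317, -0.49739679,  0.18267468]), 'eef_rot': array([-1.57073979e+00,  1.20015039e-03, -1.13098603e+00]), 'force': array([-0.06326806,  0.19856985, -0.41032364]), 'moment': array([-0.01187106, -0.00444431,  0.0134915 ]), 'grip_width': 0.09388244114241841}
{'K': array([[464.096421  ,   0.        , 317.22821736],
       [  0.        , 464.096421  , 245.28026509],
       [  0.        ,   0.        ,   1.        ]]), 'world_from_camera': array([[-1.22776172e-02, -9.81156786e-01,  1.92822772e-01,
         3.67429073e-01],
       [-9.99919646e-01,  1.26558260e-02,  7.29783739e-04,
        -4.38645849e-02],
       [-3.15636372e-03, -1.92798317e-01, -9.81233329e-01,
         1.03550403e+00],
       [ 0.00000000e+00,  0.00000000e+00,  0.00000000e+00,
         1.00000000e+00]])}
{'K': array([[593.95288982,   0.        , 320.82071692],
       [  0.        , 593.95288982, 233.72536949],
       [  0.        ,   0.        ,   1.        ]]), 'world_from_camera': array([[-0.91755072, -0.21945156,  0.33157457,  0.13956597],
       [-0.39749497,  0.52705903, -0.75113682,  0.87341974],
       [-0.00992123, -0.82100536, -0.57083428,  0.78832036],
       [ 0.        ,  0.        ,  0.        ,  1.        ]])}
```

View pics/top0.png

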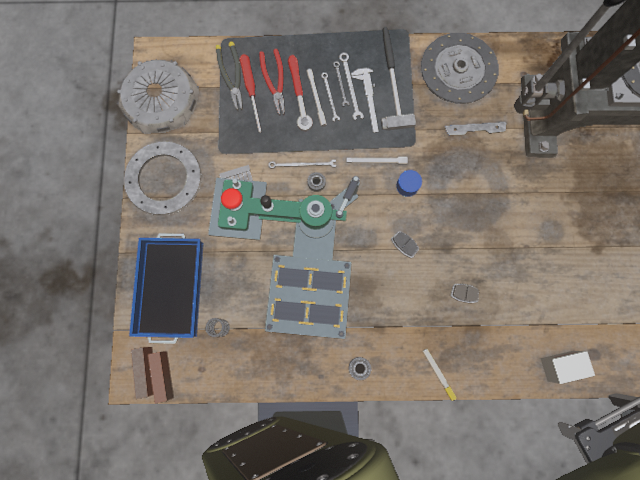

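View pics/sc0.png

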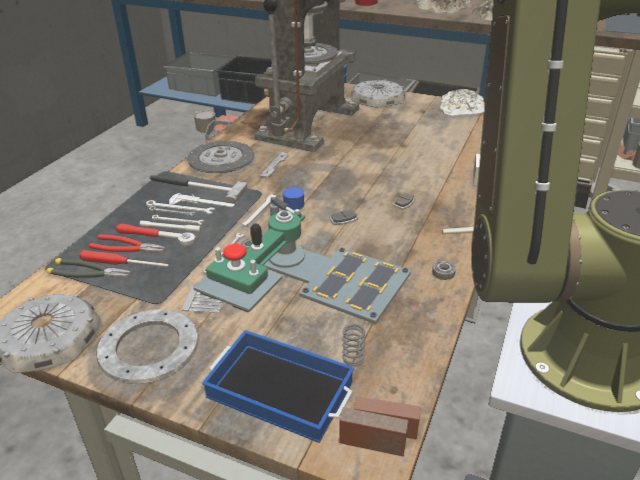

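Top: pads at (404,244) and (464,293), nest around (310,295), post (316,210), red button (231,198), tray (167,287), coil (217,327), tin (409,182). I'll enlarge the important areas.

```bash
python3 - <<'E'
from h import *
im=cv2.imread('pics/top0.png')
a=cv2.resize(im[160:345,205:360],None,fx=3.2,fy=3.2,interpolation=cv2.INTER_CUBIC)
b=cv2.resize(im[220:315,380:490],None,fx=2.7,fy=2.7,interpolation=cv2.INTER_CUBIC)
o=np.zeros((600,800,3),np.uint8); o[:a.shape[0],:a.shape[1]]=a; o[:b.shape[0],500:500+b.shape[1]]=b[:, :300]
cv2.imwrite('pics/c0.png',o)
T=lambda u,v,z:print(u,v,ray('top',u,v,z).round(4))
T(404,244,.014);T(464,293,.014);T(316,209,.124);T(231,198,.144);T(266,202,.155)
for p in((138,238),(201,238),(196,336),(132,336)):T(*p,.039)
T(409,181,.038);T(217,327,.068)
E
```

```text
404 244 [ 0.5686 -0.2378  0.014 ]
464 293 [ 0.4572 -0.3642  0.014 ]
316 209 [ 0.6217 -0.0416  0.124 ]
231 198 [0.6412 0.128  0.144 ]
266 202 [0.6287 0.0567 0.155 ]
138 238 [0.5846 0.3505 0.039 ]
201 238 [0.5828 0.212  0.039 ]
196 336 [0.3716 0.2149 0.039 ]
132 336 [0.3732 0.3501 0.039 ]
409 181 [ 0.7082 -0.2514  0.038 ]
217 327 [0.3891 0.1649 0.068 ]
```

View pics/c0.png

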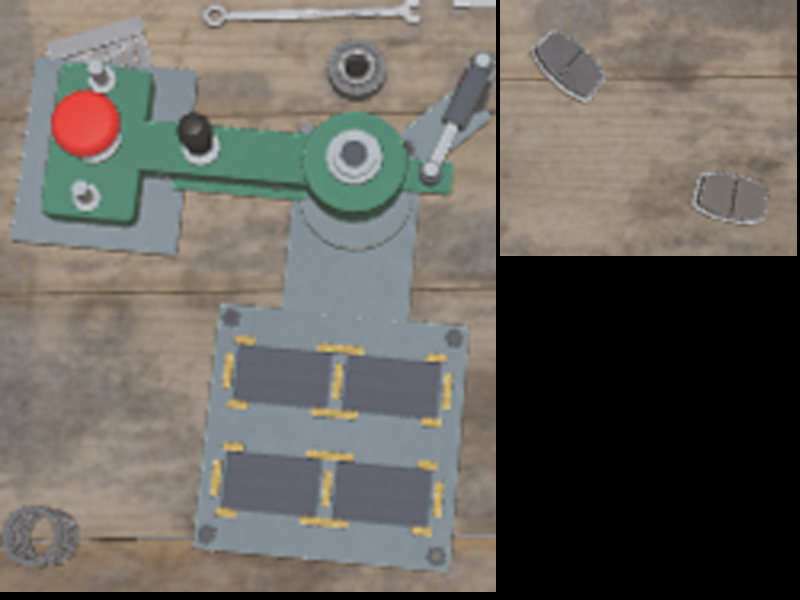

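```bash
python3 - <<'E'
from h import *
c=lambda x,y,z:ray('top',205+(x+.5)/3.2-.5,160+(y+.5)/3.2-.5,z)[:2]
d=lambda x,y,z=.014:ray('top',380+(x-500+.5)/2.7-.5,220+(y+.5)/2.7-.5,z)[:2]
ce=np.mean([c(*p,.012) for p in((231,318),(454,338),(206,534),(436,557))],0)
po=c(354,152,.124)
P={'TL':((235,346),(333,354),(327,410),(231,404)),'TR':((345,356),(441,364),(437,418),(341,412)),'BL':((223,454),(326,460),(319,516),(218,509)),'BR':((336,462),(435,470),(429,525),(331,518))}
pc={k:np.mean([c(*q,.012) for q in v],0) for k,v in P.items()}
n2=np.mean(list(pc.values()),0)
print('bolts',ce,'pock',n2,'post',po,'dist',np.linalg.norm(po-n2))
x=po-n2; print('yaw post',np.arctan2(x[1],x[0]))
x=pc['TL']+pc['TR']-pc['BL']-pc['BR'];y=pc['TL']+pc['BL']-pc['TR']-pc['BR'];print(np.linalg.norm(x)/2,np.linalg.norm(y)/2,np.arctan2(x[1],x[0]),np.arctan2(-y[0],y[1]))
print(pc)
g=c(194,130,.155);print('grip',g,np.linalg.norm(g-po),'btn',c(86,122,.144))
for e in(((541,46),(597,85)),((697,190),(766,204))):
  a,b=[d(*q) for q in e];l=b-a;print('pad',(a+b)/2,np.linalg.norm(l),'len dir',np.arctan2(l[1],l[0]))
E
```

```text
bolts [ 0.45583318 -0.02210775] pock [ 0.4555241  -0.02206767] post [ 0.62563957 -0.04019642] dist 0.17107871176971867
yaw post -0.10616663767509955
0.07314923769499874 0.07617882885425256 -0.0944515792200931 -0.09373968705831467
{'TL': array([0.49554852, 0.01236267]), 'TR': array([ 0.48832288, -0.0633968 ]), 'BL': array([0.42263021, 0.01934637]), 'BR': array([ 0.4155948 , -0.05658291])}
grip [0.63219761 0.05810137] 0.0985163082236938 btn [0.64159096 0.12691151]
pad [ 0.56872519 -0.2404738 ] 0.05607482748319291 len dir -2.2137484800421734
pad [ 0.45793183 -0.36731255] 0.05654590715055265 len dir -1.7860141740788884
```

```bash
cat >> h.py <<'E'
import json
def plan(way,grip,start=None,step=.045,turn=.15):
    """way: list of (x,y,z,yaw); prints rows in the tool's axes"""
    o=ctrl.get_obs()
    cur=np.array(start if start is not None else [*o['ee_pos'],o['eef_rot'][2]],float); rows=[]
    for w in way:
        w=np.array(w,float); D=w-cur; n=max(1,int(np.ceil(max(np.linalg.norm(D[:3])/step,abs(D[3])/turn))))
        t=np.round(D[3]/n,4)
        for k in range(n):
            c,s=np.cos(cur[3]),np.sin(cur[3]); R=np.array([[c,0,-s],[s,0,c],[0,-1,0]])
            q=(w[:3]-cur[:3])/(n-k); dp=np.round(R.T@q,4); cur[:3]+=R@dp; cur[3]+=t
            rows.append({"dp":[float(v) for v in dp],"roll":float(-t),"grip":grip})
    for i in range(0,len(rows),10): print(json.dumps(rows[i:i+10]))
    print('end',cur.round(4)); return cur
def look(n='wrist'):
    o=ctrl.get_obs(); i=imaging.camera_info(n); im=imaging.camera(n); return o,i,im
E
python3 - <<'E'
from h import *
i=imaging.camera_info('wrist');o=ctrl.get_obs();print(o['ee_pos'],i)
plan([(.44,-.33,.2,-.215)],-.2)
E
```

```text
[ 0.23408294 -0.49742484  0.18275757] {'K': array([[355.45258724,   0.        , 317.20384098],
       [  0.        , 355.45258724, 241.10881626],
       [  0.        ,   0.        ,   1.        ]]), 'world_from_camera': array([[ 4.24743698e-01, -8.70330935e-01, -2.49232531e-01,
         3.04595596e-01],
       [-9.05313564e-01, -4.08445349e-01, -1.16532173e-01,
        -4.62978135e-01],
       [-3.76312717e-04,  2.75129897e-01, -9.61406989e-01,
         3.83320714e-01],
       [ 0.00000000e+00,  0.00000000e+00,  0.00000000e+00,
         1.00000000e+00]])}
[{"dp": [-0.0091, -0.0025, 0.0368], "roll": -0.1309, "grip": -0.2}, {"dp": [-0.0042, -0.0025, 0.0377], "roll": -0.1309, "grip": -0.2}, {"dp": [0.0007, -0.0024, 0.0379], "roll": -0.1309, "grip": -0.2}, {"dp": [0.0057, -0.0025, 0.0375], "roll": -0.1309, "grip": -0.2}, {"dp": [0.0105, -0.0024, 0.0364], "roll": -0.1309, "grip": -0.2}, {"dp": [0.0151, -0.0025, 0.0348], "roll": -0.1309, "grip": -0.2}, {"dp": [0.0196, -0.0024, 0.0324], "roll": -0.1309, "grip": -0.2}]
end [ 0.44   -0.3301  0.2    -0.2147]
```

Call:
apply_moves --deltas '[{"dp": [-0.0091, -0.0025, 0.0368], "roll": -0.1309, "grip": -0.2}, {"dp": [-0.0042, -0.0025, 0.0377], "roll": -0.1309, "grip": -0.2}, {"dp": [0.0007, -0.0024, 0.0379], "roll": -0.1309, "grip": -0.2}, {"dp": [0.0057, -0.0025, 0.0375], "roll": -0.1309, "grip": -0.2}, {"dp": [0.0105, -0.0024, 0.0364], "roll": -0.1309, "grip": -0.2}, {"dp": [0.0151, -0.0025, 0.0348], "roll": -0.1309, "grip": -0.2}, {"dp": [0.0196, -0.0024, 0.0324], "roll": -0.1309, "grip": -0.2}, {"dp": [0, 0, 0], "roll": 0, "grip": -0.2}]' --newtons 30

```text
time_s: 1.1
ee_pos: [0.4413, -0.3289, 0.2002]
eef_rot: [-1.57, 0.0, -0.211]
force: [-0.5, -0.7, 0.0]
grip_width: 0.0567
```

```bash
python3 - <<'E'
from h import *
o,i,im=look(); print(o['ee_pos'],o['eef_rot'],o['grip_width']); print(i['world_from_camera'].round(4).tolist())
for p in((.458,-.367,.014),(.5687,-.2405,.014)):print(proj('wrist',p,i))
t=imaging.camera('top')
o=np.zeros((600,800,3),np.uint8); o[:420,:560]=cv2.resize(im,(560,420)); o[420:600,:240]=t[260:440,400:640]
o[:200,580:800]=t[200:400,420:640]
cv2.imwrite('pics/w1.png',o)
cv2.imwrite('pics/w1f.png',im)
E
```

```text
[ 0.4412864  -0.32887991  0.20016385] [-1.57044317e+00  3.85894563e-04 -2.10990488e-01] 0.05665495575603769
[[0.9776, -0.2024, -0.0579, 0.456], [-0.2105, -0.9398, -0.2692, -0.25], [0.0001, 0.2753, -0.9613, 0.4008], [0.0, 0.0, 0.0, 1.0]]
[340.63092994 243.79879009]
[423.19255713 105.64398173]
```

View pics/w1.png

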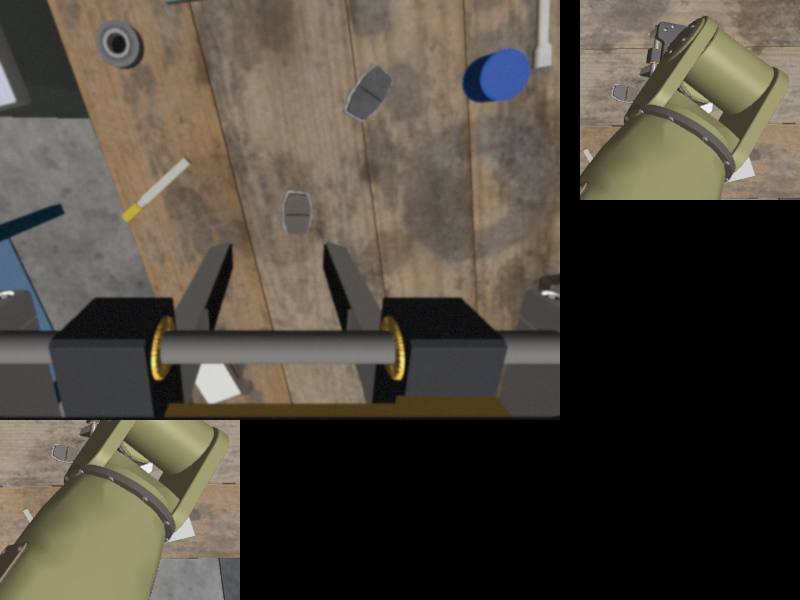

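Wrist view: the pads are at (297,212) and (369,94) in this scaled view. That agrees with the top estimates, and there is no third pad where the arm had been hiding the bench. Next, an enlarged crop to get angles.

```bash
python3 - <<'E'
from h import *
im=cv2.imread('pics/w1f.png')
a=cv2.resize(im[205:285,300:380],(480,480),interpolation=cv2.INTER_CUBIC)
b=cv2.resize(im[65:145,380:460],(300,300),interpolation=cv2.INTER_CUBIC)
o=np.zeros((480,800,3),np.uint8); o[:,:480]=a;o[:300,490:790]=b
cv2.imwrite('pics/w1c.png',o)
E
```

```text
(no output)
```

View pics/w1c.png

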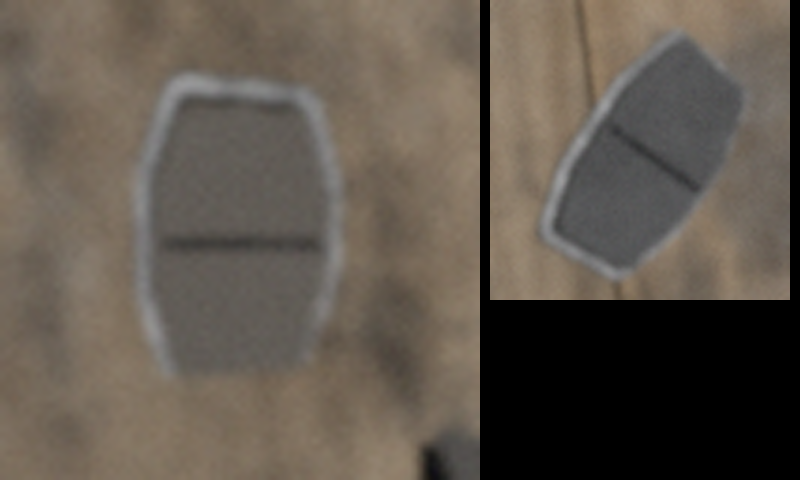

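```bash
python3 - <<'E'
from h import *
import pickle
i=imaging.camera_info('wrist')
f=lambda x,y,s,ox,oy,z:ray('wrist',ox+(x+.5)/s-.5,oy+(y+.5)/s-.5,z,i)[:2]
def pr(n,a,b):l=b-a;print(n,(a+b)/2,np.linalg.norm(l),np.arctan2(l[1],l[0]))
B=lambda x,y,z:f(x,y,6,300,205,z); A=lambda x,y,z:f(x-490,y,3.75,380,65,z)
pr('B groove',B(167,243,.014),B(318,243,.014));pr('B sides',B(139,212,.005),B(338,212,.005));pr('B top',B(180,78,.005),B(313,93,.005))
pr('B len',B(242,98,.014),B(241,372,.014))
pr('A groove',A(612,128,.014),A(698,190,.014));pr('A end',A(545,232,.005),A(617,276,.005));pr('A end2',A(682,35,.014),A(742,90,.014))
plan([(.4582,-.3675,.10,-.215),(.4582,-.3675,.014,-.215)],-.19)
E
```

```text
B groove [ 0.45523742 -0.36986942] 0.02857013151629286 -0.21674961225520248
B sides [ 0.45572593 -0.36634321] 0.038368072615053934 -0.2167537082454082
B top [ 0.46216369 -0.34224057] 0.02543396085352113 -0.33128186648805347
B len [ 0.45526486 -0.36876986] 0.05401159782789507 -1.773583735553299
A groove [ 0.56781337 -0.24406551] 0.02936945072955045 -0.7868961080244276
A end [ 0.54649612 -0.26451835] 0.024370475569433978 -0.7291539433101538
A end2 [ 0.5859244  -0.22324745] 0.021985233617501772 -0.8808116284692149
[{"dp": [0.0086, 0.0334, -0.0108], "roll": -0.0002, "grip": -0.19}, {"dp": [0.0087, 0.0334, -0.0108], "roll": -0.0002, "grip": -0.19}, {"dp": [0.0086, 0.0333, -0.0108], "roll": -0.0002, "grip": -0.19}, {"dp": [0.0, 0.043, 0.0], "roll": -0.0, "grip": -0.19}, {"dp": [0.0, 0.043, 0.0], "roll": -0.0, "grip": -0.19}]
end [ 0.4582 -0.3675  0.014  -0.2151]
```

Call:
apply_moves --deltas '[{"dp": [0.0073, 0.0334, -0.0122], "roll": 0, "grip": -0.19}, {"dp": [0.0085, 0.0334, -0.0108], "roll": 0, "grip": -0.19}, {"dp": [0.0085, 0.0333, -0.0108], "roll": 0, "grip": -0.19}, {"dp": [0.0, 0.043, 0.0], "roll": 0, "grip": -0.19}, {"dp": [0.0, 0.03, 0.0], "roll": 0, "grip": -0.19}, {"dp": [0.0, 0.014, 0.0], "roll": 0, "grip": -0.19}, {"dp": [0, 0, 0], "roll": 0, "grip": 1}, {"dp": [0, 0, 0], "roll": 0, "grip": 1}, {"dp": [0, 0, 0], "roll": 0, "grip": 1}, {"dp": [0, 0, 0], "roll": 0, "grip": 1}]' --newtons 30

```text
time_s: 2.45
ee_pos: [0.4569, -0.3687, 0.014]
eef_rot: [-1.571, -0.001, -0.215]
force: [0.1, 0.3, -0.6]
grip_width: 0.0191
```

```bash
python3 - <<'E'
from h import *
o,i,im=look(); print(o['ee_pos'],o['grip_width'],o['time_s'])
cv2.imwrite('pics/w2.png',im[100:480]) 
E
```

```text
[ 0.45686417 -0.36867271  0.01399586] 0.019072862191689702 2.45
```

View pics/w2.png

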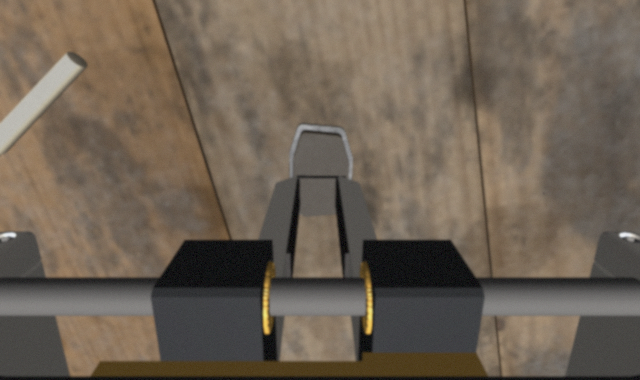

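The fingers closed to 19 mm, less than the pad's width, so the pad has been squeezed forward instead of gripped. I'll open, rise and look again.

Call:
apply_moves --deltas '[{"dp": [0, 0, 0], "roll": 0, "grip": -0.19}, {"dp": [0, 0, 0], "roll": 0, "grip": -0.19}, {"dp": [0, 0, 0], "roll": 0, "grip": -0.19}, {"dp": [0, 0, 0], "roll": 0, "grip": -0.19}, {"dp": [0, -0.02, 0], "roll": 0, "grip": -0.19}, {"dp": [0, -0.04, 0], "roll": 0, "grip": -0.19}, {"dp": [0, -0.02, 0], "roll": 0, "grip": -0.19}, {"dp": [0, 0, 0], "roll": 0, "grip": -0.19}]'

```text
time_s: 3.5
ee_pos: [0.4572, -0.3689, 0.0946]
eef_rot: [-1.572, -0.002, -0.215]
force: [-0.5, -0.1, -0.0]
grip_width: 0.0563
```

```bash
python3 - <<'E'
from h import *
o,i,im=look(); print(o['ee_pos'],o['eef_rot'],o['grip_width'],o['time_s'])
cv2.imwrite('pics/w3f.png',im)
cv2.imwrite('pics/w3.png',cv2.resize(im[160:360,200:440],(720,600),interpolation=cv2.INTER_CUBIC)) 
t=o['ee_pos'];print('tcp px',proj('wrist',t,i),'tips',proj('wrist',t-[0,0,.011],i),'ground',proj('wrist',[t[0],t[1],.014],i))
E
```

```text
[ 0.45715947 -0.36894753  0.09458794] [-1.57213767 -0.00233029 -0.21469657] 0.05628053655045853 3.5
tcp px [320.92745887 277.23217665] tips [320.7055244 270.7364787] ground [319.67337818 240.52706505]
```

View pics/w3.png

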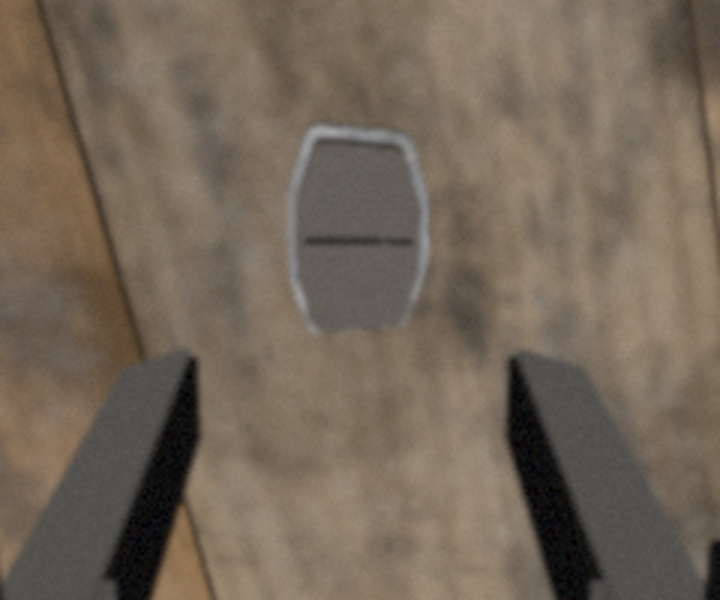

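The pad is untouched: its groove is at crop (360,241), right under the TCP. The fingertips in the image, around v≈291 with 103–107 px separation, look about 25 mm behind the TCP. That contradicts the stated 11 mm ahead, so I'll check from the side.

```bash
python3 - <<'E'
from h import *
o,i,im=look('scene'); t=o['ee_pos']
for s in(.011,0,-.025,-.06): print(s,proj('scene',t-[0,0,s],i).round(1))
x,y=proj('scene',t,i).astype(int)
print(x,y); cv2.imwrite('pics/s1.png',cv2.resize(im[y-75:y+75,x-100:x+100],(800,600),interpolation=cv2.INTER_CUBIC))
E
```

```text
0.011 [407.3 174.2]
0 [407.6 170.2]
-0.025 [408.4 161. ]
-0.06 [409.5 147.8]
407 170
```

View pics/s1.png

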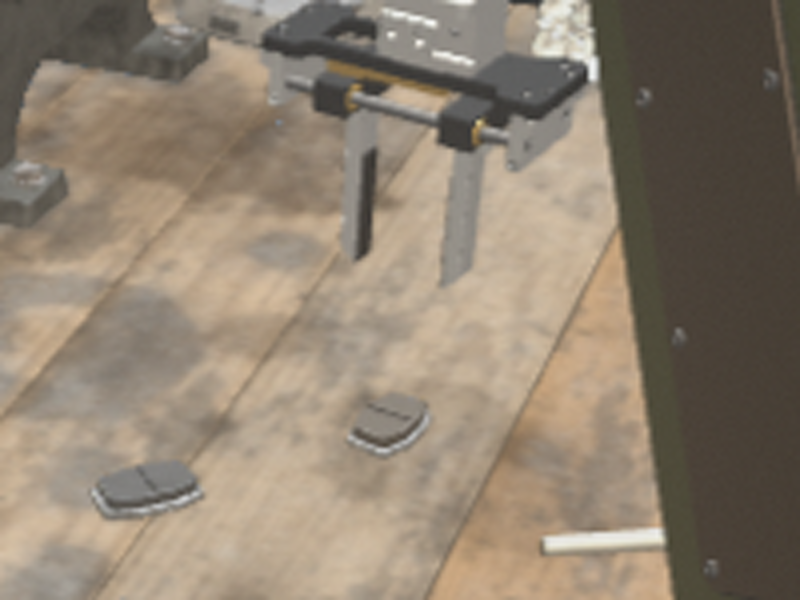

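The scene view gives the same result: the tips (mid (403,271)) sit above the TCP point (400,300), about 20–25 mm behind it. I'll descend by feel.

Call:
apply_moves --deltas '[{"dp": [0, 0.04, 0], "roll": 0, "grip": -0.19}, {"dp": [0, 0.04, 0], "roll": 0, "grip": -0.19}, {"dp": [0, 0.015, 0], "roll": 0, "grip": -0.19}, {"dp": [0, 0.01, 0], "roll": 0, "grip": -0.19}, {"dp": [0, 0.003, 0], "roll": 0, "grip": -0.19}, {"dp": [0, 0, 0], "roll": 0, "grip": -0.19}]'

```text
time_s: 4.35
ee_pos: [0.457, -0.3688, -0.0139]
eef_rot: [-1.571, -0.001, -0.215]
force: [-0.2, 0.0, -0.6]
grip_width: 0.0559
```

Call:
apply_moves --deltas '[{"dp": [0, 0.002, 0], "roll": 0, "grip": -0.19}, {"dp": [0, 0, 0], "roll": 0, "grip": -0.19}]'

```text
time_s: 4.6
ee_pos: [0.4567, -0.3686, -0.0164]
eef_rot: [-1.571, -0.0, -0.215]
force: [1.1, -0.2, -0.0]
grip_width: 0.0561
```

Call:
apply_moves --deltas '[{"dp": [0, 0.002, 0], "roll": 0, "grip": -0.19}, {"dp": [0, 0, 0], "roll": 0, "grip": -0.19}]'

```text
time_s: 4.85
ee_pos: [0.4566, -0.3684, -0.0188]
eef_rot: [-1.571, 0.0, -0.215]
force: [-0.0, 0.4, -0.1]
grip_width: 0.0556
```

Call:
apply_moves --deltas '[{"dp": [0, 0.0015, 0], "roll": 0, "grip": -0.19}, {"dp": [0, 0, 0], "roll": 0, "grip": -0.19}]'

```text
time_s: 5.1
ee_pos: [0.4566, -0.3684, -0.0203]
eef_rot: [-1.571, 0.0, -0.215]
force: [-0.0, 0.6, -0.1]
grip_width: 0.056
```

```bash
python3 - <<'E'
from h import *
o,i,im=look(); print(o['ee_pos'],o['force'])
cv2.imwrite('pics/w4f.png',im)
cv2.imwrite('pics/w4.png',cv2.resize(im[180:380,200:440],(720,600),interpolation=cv2.INTER_CUBIC)) 
E
```

```text
[ 0.45659994 -0.36843137 -0.02028866] [-0.04166033  0.60710128 -0.07692368]
```

View pics/w4.png

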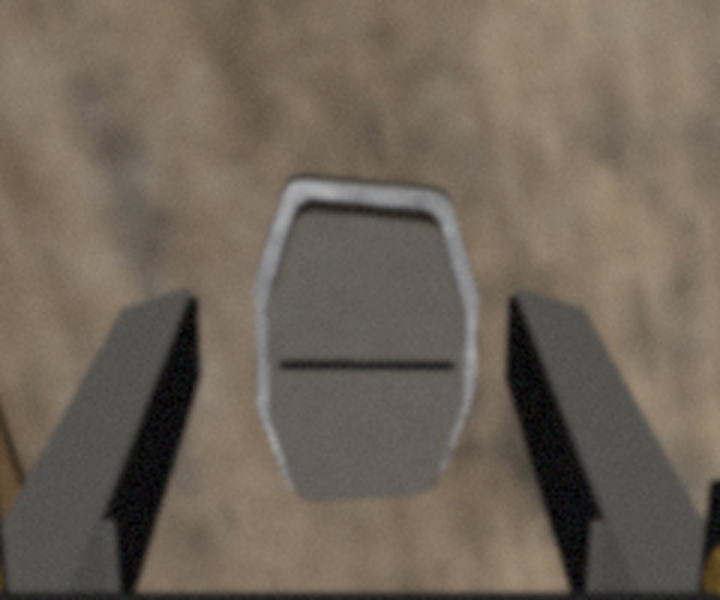

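Call:
apply_moves --deltas '[{"dp": [0.002, 0.001, -0.002], "roll": 0, "grip": -0.19}, {"dp": [0, 0, 0], "roll": 0, "grip": -0.19}]'

```text
time_s: 5.4
ee_pos: [0.4583, -0.371, -0.0212]
eef_rot: [-1.571, -0.0, -0.215]
force: [-0.3, 0.5, 0.3]
grip_width: 0.0562
```

Call:
apply_moves --deltas '[{"dp": [0, 0.001, 0], "roll": 0, "grip": -0.19}, {"dp": [0, 0, 0], "roll": 0, "grip": -0.19}]'

```text
time_s: 5.65
ee_pos: [0.4583, -0.371, -0.0219]
eef_rot: [-1.571, -0.0, -0.215]
force: [-1.3, 1.1, 3.5]
grip_width: 0.0561
```

Call:
apply_moves --deltas '[{"dp": [0, 0.001, 0], "roll": 0, "grip": -0.19}, {"dp": [0, 0, 0], "roll": 0, "grip": -0.19}]'

```text
time_s: 5.9
ee_pos: [0.4582, -0.371, -0.022]
eef_rot: [-1.571, -0.0, -0.215]
force: [-5.8, 4.4, 15.5]
grip_width: 0.0558
```

Bench contact is at ee z = −0.022, so the tips are really 22 mm behind the reported TCP. I'll back off and grip.

Call:
apply_moves --deltas '[{"dp": [0, -0.0028, 0], "roll": 0, "grip": -0.19}, {"dp": [0, 0, 0], "roll": 0, "grip": 1}, {"dp": [0, 0, 0], "roll": 0, "grip": 1}, {"dp": [0, 0, 0], "roll": 0, "grip": 1}, {"dp": [0, 0, 0], "roll": 0, "grip": 1}, {"dp": [0, 0, 0], "roll": 0, "grip": 1}]' --newtons 40

```text
time_s: 6.65
ee_pos: [0.4581, -0.3708, -0.0206]
eef_rot: [-1.571, 0.0, -0.215]
force: [0.4, -0.4, -1.8]
grip_width: 0.0381
```

```bash
python3 - <<'E'
from h import *
plan([(.4581,-.3708,.06,-.215),(.4152,-.0563,.06,-.098)],1)
E
```

```text
[{"dp": [0.0, -0.0403, -0.0], "roll": 0.0002, "grip": 1}, {"dp": [0.0001, -0.0403, -0.0], "roll": 0.0002, "grip": 1}, {"dp": [-0.0136, 0.0, 0.0373], "roll": -0.0146, "grip": 1}, {"dp": [-0.0131, 0.0, 0.0374], "roll": -0.0146, "grip": 1}, {"dp": [-0.0125, 0.0, 0.0376], "roll": -0.0146, "grip": 1}, {"dp": [-0.012, 0.0, 0.0378], "roll": -0.0146, "grip": 1}, {"dp": [-0.0115, 0.0, 0.038], "roll": -0.0146, "grip": 1}, {"dp": [-0.0109, 0.0, 0.0382], "roll": -0.0146, "grip": 1}, {"dp": [-0.0103, 0.0, 0.0383], "roll": -0.0146, "grip": 1}, {"dp": [-0.0098, 0.0, 0.0385], "roll": -0.0146, "grip": 1}]
end [ 0.4152 -0.0563  0.06   -0.0983]
```

Call:
apply_moves --deltas '[{"dp": [0.0, -0.0403, 0], "roll": 0, "grip": 1}, {"dp": [0, -0.0403, 0], "roll": 0, "grip": 1}, {"dp": [-0.0136, 0.0, 0.0373], "roll": -0.0146, "grip": 1}, {"dp": [-0.0131, 0.0, 0.0374], "roll": -0.0146, "grip": 1}, {"dp": [-0.0125, 0.0, 0.0376], "roll": -0.0146, "grip": 1}, {"dp": [-0.012, 0.0, 0.0378], "roll": -0.0146, "grip": 1}, {"dp": [-0.0115, 0.0, 0.038], "roll": -0.0146, "grip": 1}, {"dp": [-0.0109, 0.0, 0.0382], "roll": -0.0146, "grip": 1}, {"dp": [-0.0103, 0.0, 0.0383], "roll": -0.0146, "grip": 1}, {"dp": [-0.0098, 0.0, 0.0385], "roll": -0.0146, "grip": 1}]'

```text
time_s: 7.9
ee_pos: [0.4145, -0.0552, 0.0602]
eef_rot: [-1.571, 0.0, -0.098]
force: [0.2, -0.3, -3.7]
grip_width: 0.0383
```

Call:
apply_moves --deltas '[{"dp": [0, 0, 0], "roll": 0, "grip": 1}, {"dp": [0, 0, 0], "roll": 0, "grip": 1}]'

```text
time_s: 8.15
ee_pos: [0.4151, -0.0566, 0.0603]
eef_rot: [-1.571, -0.0, -0.098]
force: [0.5, -0.9, -3.4]
grip_width: 0.0379
```

```bash
python3 - <<'E'
from h import *
o,i,im=look(); print(o['ee_pos'],o['eef_rot'],o['grip_width'])
cv2.imwrite('pics/w5f.png',im)
cv2.imwrite('pics/w5.png',cv2.resize(im[120:360,160:480],(800,600),interpolation=cv2.INTER_CUBIC)) 
E
```

```text
[ 0.41513506 -0.05664406  0.06028538] [-1.57096651e+00 -1.16710897e-04 -9.76318178e-02] 0.0379433253473361
```

View pics/w5.png

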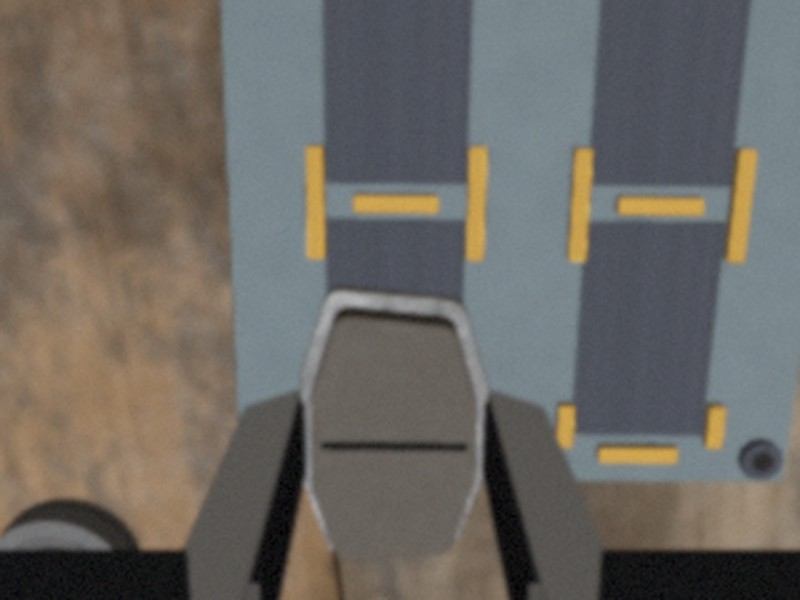

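Pad held level, with its groove at crop (394,446). The end stops are at (396,204), (661,205) and (638,455).

```bash
python3 - <<'E'
from h import *
i=imaging.camera_info('wrist');o=ctrl.get_obs();e=o['ee_pos']
f=lambda x,y,z:ray('wrist',160+(x+.5)/2.5-.5,120+(y+.5)/2.5-.5,z,i)[:2]
yaw=-.098;Ex=np.array([np.cos(yaw),np.sin(yaw)]);Ey=np.array([-Ex[1],Ex[0]])
a,b=f(322,446,e[2]+.0345),f(466,447,e[2]+.0345);g=(a+b)/2;d=g-e[:2]
print('groove',g,np.linalg.norm(b-a),'rel ex,ey',d@Ex,d@Ey, 'ang',np.arctan2(*(b-a)[::-1]))
m,n,q=f(396,204,.017),f(661,205,.017),f(638,455,.017)
v=n-m;print('x yaw',np.arctan2(v[1],v[0]),np.linalg.norm(v),'y yaw',np.arctan2(-(n-q)[0],(n-q)[1]),np.linalg.norm(n-q))
print('centre',(m+n)/2,'BR from stops',m-38*Ey/1000)
print('BR should-be', np.array([.4152,-.0563]))
print('move tool', [((m-.038*Ey)-g)@Ex,((m-.038*Ey)-g)@Ey])
E
```

```text
groove [ 0.41321068 -0.05415179] 0.02935136099880445 rel ex,ey -0.002197109997232388 0.002572527201203974 ang -0.10728525824686726
x yaw -0.10339914990622277 0.07331494931885352 y yaw -0.1078183406051777 0.07565973862139183
centre [ 0.45390772 -0.02153551] BR from stops [ 0.41372798 -0.05556958]
BR should-be [ 0.4152 -0.0563]
move tool [np.float64(0.0006535430386739907), np.float64(-0.0013603721192073036)]
```

Call:
apply_moves --deltas '[{"dp": [0.0006, 0.02, -0.0014], "roll": 0.005, "grip": 1}, {"dp": [0, 0.025, 0], "roll": 0, "grip": 1}, {"dp": [0, 0.012, 0], "roll": 0, "grip": 1}, {"dp": [0, 0.006, 0], "roll": 0, "grip": 1}, {"dp": [0, 0.004, 0], "roll": 0, "grip": 1}, {"dp": [0, 0, 0], "roll": 0, "grip": 1}]'

```text
time_s: 8.95
ee_pos: [0.4157, -0.0579, -0.0065]
eef_rot: [-1.571, -0.0, -0.103]
force: [-0.1, -0.4, -2.6]
grip_width: 0.0382
```

Call:
apply_moves --deltas '[{"dp": [0, 0.0015, 0], "roll": 0, "grip": 1}, {"dp": [0, 0, 0], "roll": 0, "grip": -0.15}, {"dp": [0, 0, 0], "roll": 0, "grip": -0.15}, {"dp": [0, 0, 0], "roll": 0, "grip": -0.15}, {"dp": [0, -0.02, 0], "roll": 0, "grip": -0.15}, {"dp": [0, -0.04, 0], "roll": 0, "grip": -0.15}, {"dp": [0, -0.035, 0], "roll": 0, "grip": -0.15}, {"dp": [0, 0, 0], "roll": 0, "grip": -0.15}, {"dp": [0, 0, 0], "roll": 0, "grip": -0.15}]'

```text
time_s: 10.07
ee_pos: [0.4152, -0.0578, 0.0861]
eef_rot: [-1.571, 0.001, -0.103]
force: [0.5, -0.8, -0.9]
grip_width: 0.0542
```

```bash
python3 - <<'E'
from h import *
o,i,im=look(); print(o['ee_pos'],o['eef_rot'],o['grip_width'])
cv2.imwrite('pics/w6f.png',im)
o=np.zeros((600,800,3),np.uint8)
o[:420,:560]=cv2.resize(im[160:310,220:420],(560,420),interpolation=cv2.INTER_CUBIC)
t=imaging.camera('top'); o[:240,570:]=cv2.resize(t[215:295,370:447],None,fx=3,fy=3)[:240,:230]
cv2.imwrite('pics/w6.png',o)
plan([(.545,-.28,.08,-.73)],-.19)
E
```

```text
[ 0.41515611 -0.05776349  0.08610379] [-1.57071934e+00  6.62629484e-04 -1.02925022e-01] 0.054152826976115946
[{"dp": [0.0254, 0.001, -0.0346], "roll": 0.1045, "grip": -0.19}, {"dp": [0.0288, 0.0009, -0.0318], "roll": 0.1045, "grip": -0.19}, {"dp": [0.032, 0.001, -0.0286], "roll": 0.1045, "grip": -0.19}, {"dp": [0.0348, 0.0009, -0.0251], "roll": 0.1045, "grip": -0.19}, {"dp": [0.0373, 0.001, -0.0214], "roll": 0.1045, "grip": -0.19}, {"dp": [0.0392, 0.0009, -0.0173], "roll": 0.1045, "grip": -0.19}]
end [ 0.545  -0.28    0.08   -0.7299]
```

View pics/w6.png

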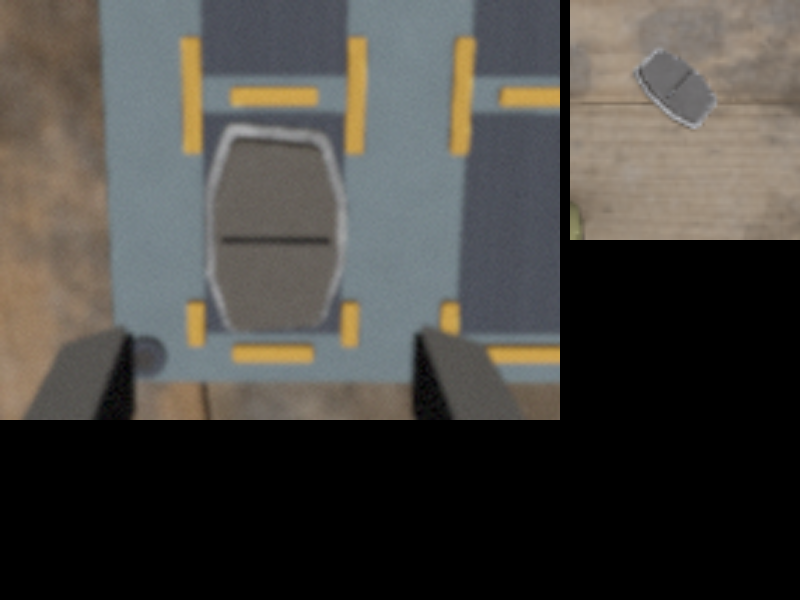

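Pad seated flat in its pocket, between the stops at crop (275,97) and (272,354) and clear of all lugs. The second pad has not moved, so I'll hover over it.

```bash
python3 - <<'E'
from h import *
plan([(.570,-.242,.07,-.75)],-.19)
E
```

```text
[{"dp": [0.0289, 0.0026, -0.0279], "roll": 0.1078, "grip": -0.19}, {"dp": [0.0317, 0.0026, -0.0246], "roll": 0.1078, "grip": -0.19}, {"dp": [0.0342, 0.0026, -0.0211], "roll": 0.1078, "grip": -0.19}, {"dp": [0.0362, 0.0026, -0.0173], "roll": 0.1078, "grip": -0.19}, {"dp": [0.0379, 0.0027, -0.0133], "roll": 0.1078, "grip": -0.19}, {"dp": [0.039, 0.0026, -0.0091], "roll": 0.1078, "grip": -0.19}]
end [ 0.57   -0.242   0.07   -0.7497]
```

Call:
apply_moves --deltas '[{"dp": [0.0289, 0.0026, -0.0279], "roll": 0.1078, "grip": -0.19}, {"dp": [0.0317, 0.0026, -0.0246], "roll": 0.1078, "grip": -0.19}, {"dp": [0.0342, 0.0026, -0.0211], "roll": 0.1078, "grip": -0.19}, {"dp": [0.0362, 0.0026, -0.0173], "roll": 0.1078, "grip": -0.19}, {"dp": [0.0379, 0.0027, -0.0133], "roll": 0.1078, "grip": -0.19}, {"dp": [0.039, 0.0026, -0.0091], "roll": 0.1078, "grip": -0.19}, {"dp": [0, 0, 0], "roll": 0, "grip": -0.19}, {"dp": [0, 0, 0], "roll": 0, "grip": -0.19}]'

```text
time_s: 11.18
ee_pos: [0.5698, -0.2415, 0.0699]
eef_rot: [-1.571, 0.002, -0.749]
force: [0.2, -0.4, -0.3]
grip_width: 0.0558
```

```bash
python3 - <<'E'
from h import *
o,i,im=look(); print(o['ee_pos'],o['eef_rot'],o['grip_width'])
cv2.imwrite('pics/w7f.png',im)
cv2.imwrite('pics/w7.png',cv2.resize(im[190:310,240:400],(800,600),interpolation=cv2.INTER_CUBIC)) 
E
```

```text
[ 0.56982406 -0.24145041  0.06990462] [-1.57133824  0.00200081 -0.74851569] 0.055838465620025486
```

View pics/w7.png

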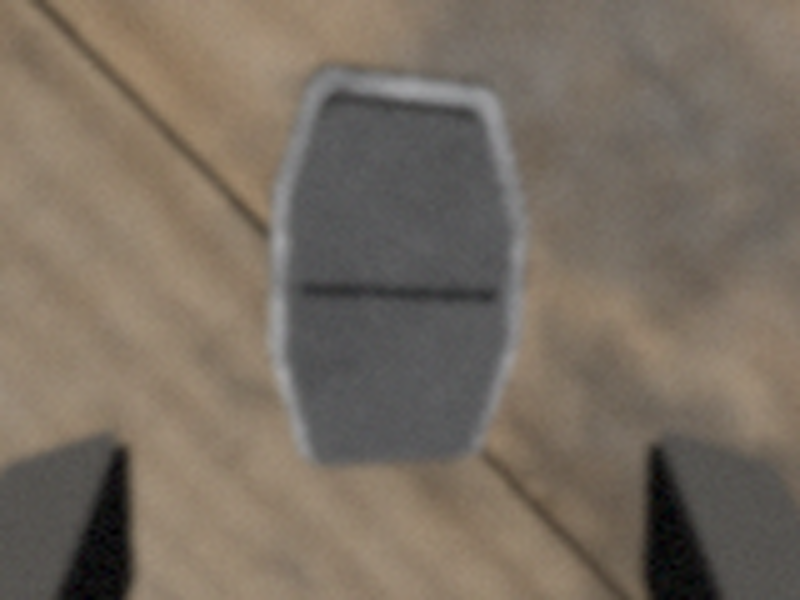

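```bash
python3 - <<'E'
from h import *
i=imaging.camera_info('wrist');o=ctrl.get_obs();e=o['ee_pos'];yaw=o['eef_rot'][2]
f=lambda x,y,z:ray('wrist',240+(x+.5)/5-.5,190+(y+.5)/5-.5,z,i)[:2]
a,b=f(302,290,.014),f(497,296,.014);d=(a+b)/2-e[:2]
X=np.array([np.cos(yaw),np.sin(yaw)]);Z=np.array([-X[1],X[0]])
print('rel x,z',d@X,d@Z,'ang',np.arctan2(*(b-a)[::-1]))
E
```

```text
rel x,z -0.00018251599266310225 -0.0001319388867896854 ang -0.7814027541079039
```

Call:
apply_moves --deltas '[{"dp": [0.002, 0.03, 0], "roll": 0.032, "grip": -0.19}, {"dp": [0, 0.03, 0], "roll": 0, "grip": -0.19}, {"dp": [0, 0.02, 0], "roll": 0, "grip": -0.19}, {"dp": [0, 0.008, 0], "roll": 0, "grip": -0.19}, {"dp": [0, 0.0023, 0], "roll": 0, "grip": -0.19}, {"dp": [0, 0, 0], "roll": 0, "grip": 1}, {"dp": [0, 0, 0], "roll": 0, "grip": 1}, {"dp": [0, 0, 0], "roll": 0, "grip": 1}, {"dp": [0, 0, 0], "roll": 0, "grip": 1}, {"dp": [0, 0, 0], "roll": 0, "grip": 1}]' --newtons 40

```text
time_s: 12.48
ee_pos: [0.5722, -0.2435, -0.0186]
eef_rot: [-1.571, -0.001, -0.782]
force: [-2.0, 2.3, 6.0]
grip_width: 0.0364
```

```bash
python3 - <<'E'
from h import *
o=ctrl.get_obs();e=o['ee_pos'];print(e,o['grip_width'],o['force'])
plan([(e[0],e[1],.06,o['eef_rot'][2]),(.4234,.0189,.06,-.103)],1,turn=.1)
E
```

```text
[ 0.57223226 -0.24349675 -0.01857966] 0.036376078252621756 [-1.99242607  2.31195496  6.01739666]
[{"dp": [0.0, -0.0393, 0.0], "roll": -0.0, "grip": 1}, {"dp": [0.0, -0.0393, 0.0], "roll": -0.0, "grip": 1}, {"dp": [-0.0415, 0.0, 0.0116], "roll": -0.097, "grip": 1}, {"dp": [-0.0402, 0.0, 0.0156], "roll": -0.097, "grip": 1}, {"dp": [-0.0385, 0.0, 0.0194], "roll": -0.097, "grip": 1}, {"dp": [-0.0364, 0.0, 0.023], "roll": -0.097, "grip": 1}, {"dp": [-0.034, 0.0, 0.0265], "roll": -0.097, "grip": 1}, {"dp": [-0.0313, 0.0, 0.0296], "roll": -0.097, "grip": 1}, {"dp": [-0.0282, 0.0, 0.0326], "roll": -0.097, "grip": 1}]
end [ 0.4234  0.0189  0.06   -0.1027]
```

Call:
apply_moves --deltas '[{"dp": [0, 0, 0], "roll": 0, "grip": -0.19}, {"dp": [0, 0, 0], "roll": 0, "grip": -0.19}, {"dp": [0, 0, 0], "roll": 0, "grip": -0.19}, {"dp": [0, 0, 0], "roll": 0, "grip": -0.19}]'

```text
time_s: 12.98
ee_pos: [0.572, -0.2435, -0.0193]
eef_rot: [-1.571, 0.0, -0.782]
force: [-0.7, -0.2, 0.6]
grip_width: 0.0563
```

```bash
python3 - <<'E'
from h import *
o,i,im=look(); print(o['ee_pos'],o['eef_rot'],o['grip_width'],o['force'])
cv2.imwrite('pics/w8.png',cv2.resize(im[200:360,220:420],(750,600),interpolation=cv2.INTER_CUBIC)) 
E
```

```text
[ 0.57200711 -0.24346393 -0.01934231] [-1.57084055e+00  7.56598742e-05 -7.81695283e-01] 0.05628877252623849 [-0.6614528  -0.15006703  0.56149839]
```

View pics/w8.png

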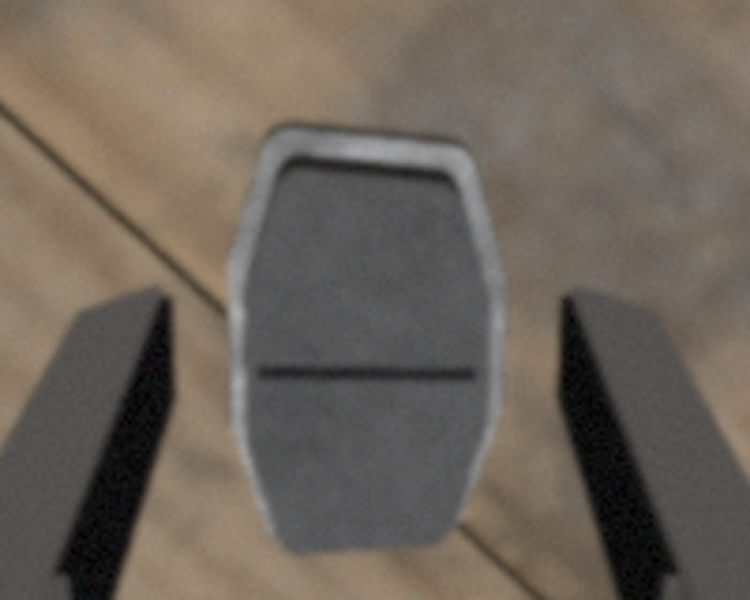

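Pad sits centred and parallel between the fingers, groove at (366,373). I'll lower 1 mm and grip again.

Call:
apply_moves --deltas '[{"dp": [0, 0.001, 0], "roll": 0, "grip": -0.19}, {"dp": [0, 0, 0], "roll": 0, "grip": 1}, {"dp": [0, 0, 0], "roll": 0, "grip": 1}, {"dp": [0, 0, 0], "roll": 0, "grip": 1}, {"dp": [0, 0, 0], "roll": 0, "grip": 1}, {"dp": [0, 0, 0], "roll": 0, "grip": 1}]'

```text
time_s: 13.78
ee_pos: [0.572, -0.2435, -0.0203]
eef_rot: [-1.571, 0.0, -0.782]
force: [1.3, -0.1, -0.6]
grip_width: 0.038
```

```bash
python3 - <<'E'
from h import *
o=ctrl.get_obs();e=o['ee_pos'];print(e,o['grip_width'],o['force'])
E
```

```text
[ 0.57201762 -0.24346259 -0.0202981 ] 0.03803440048093226 [ 1.32595488 -0.12895102 -0.63743747]
```

Call:
apply_moves --deltas '[{"dp": [0.0, -0.041, 0.0], "roll": 0, "grip": 1}, {"dp": [0.0, -0.0393, 0.0], "roll": 0, "grip": 1}, {"dp": [-0.0415, 0.0, 0.0116], "roll": -0.097, "grip": 1}, {"dp": [-0.0402, 0.0, 0.0156], "roll": -0.097, "grip": 1}, {"dp": [-0.0385, 0.0, 0.0194], "roll": -0.097, "grip": 1}, {"dp": [-0.0364, 0.0, 0.023], "roll": -0.097, "grip": 1}, {"dp": [-0.034, 0.0, 0.0265], "roll": -0.097, "grip": 1}, {"dp": [-0.0313, 0.0, 0.0296], "roll": -0.097, "grip": 1}, {"dp": [-0.0282, 0.0, 0.0326], "roll": -0.097, "grip": 1}, {"dp": [0, 0, 0], "roll": 0, "grip": 1}]'

```text
time_s: 15.02
ee_pos: [0.422, 0.0206, 0.06]
eef_rot: [-1.571, 0.001, -0.099]
force: [1.2, 0.0, -3.0]
grip_width: 0.0381
```

Call:
apply_moves --deltas '[{"dp": [0, 0, 0], "roll": 0, "grip": 1}]'

```text
time_s: 15.15
ee_pos: [0.4235, 0.0188, 0.0602]
eef_rot: [-1.571, -0.0, -0.103]
force: [-0.8, -0.8, -3.2]
grip_width: 0.0376
```

```bash
python3 - <<'E'
from h import *
o,i,im=look(); print(o['ee_pos'],o['eef_rot'],o['grip_width'])
cv2.imwrite('pics/w9f.png',im)
# groove in the held pad: dark line row profile near the expected place
g=cv2.cvtColor(im,cv2.COLOR_BGR2GRAY).astype(float)
for c in(300,310,317,325,335):
    col=g[270:330,c-2:c+3].mean(1); d=col-cv2.blur(col[:,None],(1,11))[:,0]; k=d[8:-8].argmin()+8; print(c,270+k,d[k].round(1))
E
```

```text
[0.42353423 0.01875423 0.06015917] [-1.57090085e+00 -3.78165634e-04 -1.03165908e-01] 0.037558808582656755
300 300 -29.6
310 300 -33.7
317 300 -32.7
325 300 -30.1
335 300 -27.3
```

Call:
apply_moves --deltas '[{"dp": [0, 0.02, 0], "roll": 0, "grip": 1}, {"dp": [0, 0.025, 0], "roll": 0, "grip": 1}, {"dp": [0, 0.012, 0], "roll": 0, "grip": 1}, {"dp": [0, 0.006, 0], "roll": 0, "grip": 1}, {"dp": [0, 0.0045, 0], "roll": 0, "grip": 1}, {"dp": [0, 0, 0], "roll": 0, "grip": 1}]'

```text
time_s: 15.95
ee_pos: [0.4234, 0.0189, -0.0073]
eef_rot: [-1.571, -0.0, -0.103]
force: [0.2, -0.1, -3.6]
grip_width: 0.0378
```

Call:
apply_moves --deltas '[{"dp": [0, 0.0005, 0], "roll": 0, "grip": 1}, {"dp": [0, 0, 0], "roll": 0, "grip": -0.15}, {"dp": [0, 0, 0], "roll": 0, "grip": -0.15}, {"dp": [0, 0, 0], "roll": 0, "grip": -0.15}, {"dp": [0, -0.02, 0], "roll": 0, "grip": -0.15}, {"dp": [0, -0.04, 0], "roll": 0, "grip": -0.15}, {"dp": [0, -0.06, 0], "roll": 0, "grip": -0.15}, {"dp": [0, -0.06, 0], "roll": 0, "grip": -0.15}, {"dp": [0, 0, 0], "roll": 0, "grip": -0.15}, {"dp": [0, 0, 0], "roll": 0, "grip": -0.15}]'

```text
time_s: 17.2
ee_pos: [0.4229, 0.019, 0.1715]
eef_rot: [-1.571, 0.001, -0.103]
force: [-0.4, -0.5, -0.8]
grip_width: 0.054
```

```bash
python3 - <<'E'
from h import *
o,i,im=look(); print(o['ee_pos'],o['eef_rot'],o['grip_width'])
cv2.imwrite('pics/w10f.png',im)
for p in((.4152,-.0563,.017),(.4226,.0193,.017)):print(proj('wrist',p,i))
O=np.zeros((600,800,3),np.uint8)
x,y=proj('wrist',(.419,-.018,.02),i).astype(int)
cv2.imwrite('pics/w10.png',cv2.resize(im[max(0,y-90):y+90,x-80:x+80],None,fx=3.3,fy=3.3,interpolation=cv2.INTER_CUBIC))
# swing plan
po=np.array([.6256,-.0402]);yaw=-.103;Ex=np.array([np.cos(yaw),np.sin(yaw)]);Ey=np.array([-Ex[1],Ex[0]])
print('grip0',po+.1*Ey,'grip1',po-.1*Ex,'btn1',po-.17*Ex)
E
```

```text
[0.42287658 0.01899533 0.171478  ] [-1.57081888e+00  5.84117663e-04 -1.02682390e-01] 0.05398793950664205
[319.44419225 289.41492163]
[319.10974534 220.78179428]
grip0 [0.6358818  0.05927002] grip1 [ 0.52612998 -0.0299182 ] btn1 [ 0.45650097 -0.02272094]
```

View pics/w10.png

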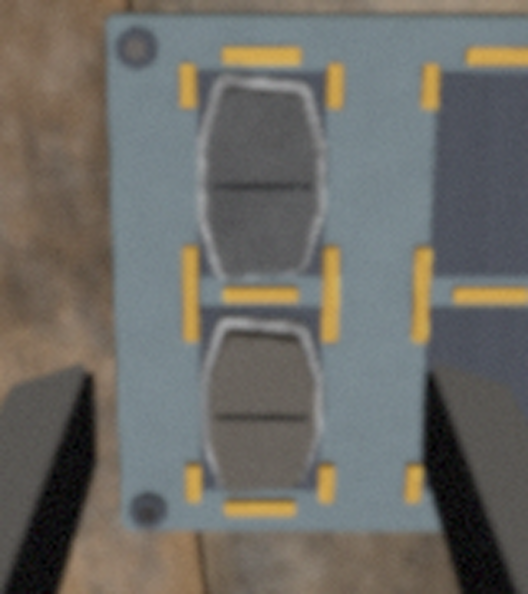

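Both pads are seated flat between their stops, with the pad outlines inside the lugs. Next, swing the head.

```bash
cat >> h.py <<'E'
po=np.array([.6245,-.0402]);yw=-.103;Ex=np.array([np.cos(yw),np.sin(yw)]);Ey=np.array([-Ex[1],Ex[0]])
def arc(th,d): return po+.1*(-np.sin(th)*Ex+np.cos(th)*Ey)+d*(np.cos(th)*Ex+np.sin(th)*Ey)
E
python3 - <<'E'
from h import *
a=arc(0,.045); print(a)
c=plan([(*a,.18,yw),(*a,.10,yw)],1,step=.05)
plan([(*arc(np.radians(t),d),.10,yw) for t,d in((0,.030),(6,.022),(13,.022),(20,.022),(27,.022),(34,.022),(41,.022),(48,.022),(55,.022),(62,.022))],1,start=c)
E
```

```text
[0.67954331 0.05464321]
[{"dp": [0.042, -0.0015, 0.0103], "roll": 0.0, "grip": 1}, {"dp": [0.042, -0.0015, 0.0103], "roll": 0.0, "grip": 1}, {"dp": [0.042, -0.0015, 0.0103], "roll": 0.0, "grip": 1}, {"dp": [0.042, -0.0015, 0.0103], "roll": 0.0, "grip": 1}, {"dp": [0.0419, -0.0015, 0.0103], "roll": 0.0, "grip": 1}, {"dp": [0.042, -0.0016, 0.0103], "roll": 0.0, "grip": 1}, {"dp": [-0.0, 0.04, -0.0], "roll": 0.0001, "grip": 1}, {"dp": [-0.0, 0.04, -0.0], "roll": 0.0001, "grip": 1}]
end [ 0.6796  0.0546  0.1    -0.1029]
[{"dp": [-0.015, 0.0, -0.0], "roll": 0.0001, "grip": 1}, {"dp": [-0.0186, 0.0, 0.0017], "roll": -0.0, "grip": 1}, {"dp": [-0.0125, 0.0, 0.0007], "roll": -0.0, "grip": 1}, {"dp": [-0.0124, 0.0, -0.0009], "roll": -0.0, "grip": 1}, {"dp": [-0.0123, 0.0, -0.0024], "roll": -0.0, "grip": 1}, {"dp": [-0.0119, 0.0, -0.0039], "roll": -0.0, "grip": 1}, {"dp": [-0.0113, 0.0, -0.0053], "roll": -0.0, "grip": 1}, {"dp": [-0.0106, 0.0, -0.0066], "roll": -0.0, "grip": 1}, {"dp": [-0.0097, 0.0, -0.0079], "roll": -0.0, "grip": 1}, {"dp": [-0.0087, 0.0, -0.009], "roll": -0.0, "grip": 1}]
end [ 0.5538  0.0339  0.1    -0.103 ]
```

Call:
apply_moves --deltas '[{"dp": [0.042, -0.0015, 0.0103], "roll": 0, "grip": 1}, {"dp": [0.042, -0.0015, 0.0103], "roll": 0, "grip": 1}, {"dp": [0.042, -0.0015, 0.0103], "roll": 0, "grip": 1}, {"dp": [0.042, -0.0015, 0.0103], "roll": 0, "grip": 1}, {"dp": [0.042, -0.0015, 0.0103], "roll": 0, "grip": 1}, {"dp": [0.042, -0.0015, 0.0103], "roll": 0, "grip": 1}, {"dp": [0, 0.04, 0], "roll": 0, "grip": 1}, {"dp": [0, 0.04, 0], "roll": 0, "grip": 1}, {"dp": [0, 0, 0], "roll": 0, "grip": 1}]'

```text
time_s: 18.38
ee_pos: [0.6781, 0.0545, 0.0962]
eef_rot: [-1.572, 0.008, -0.103]
force: [0.6, -0.7, 0.2]
grip_width: 0.0005
```

Call:
apply_moves --deltas '[{"dp": [-0.015, 0, 0], "roll": 0, "grip": 1}, {"dp": [-0.0126, 0, 0.0014], "roll": 0, "grip": 1}, {"dp": [-0.006, 0, 0.0003], "roll": 0, "grip": 1}, {"dp": [-0.0063, 0, 0.0004], "roll": 0, "grip": 1}]'

```text
time_s: 18.88
ee_pos: [0.6419, 0.06, 0.1025]
eef_rot: [-1.572, -0.004, -0.103]
force: [8.1, -5.7, -2.8]
grip_width: 0.0004
```

Call:
apply_moves --deltas '[{"dp": [-0.0062, 0, 0.0003], "roll": 0, "grip": 1}, {"dp": [-0.0124, 0, -0.0009], "roll": 0, "grip": 1}, {"dp": [-0.0123, 0, -0.0024], "roll": 0, "grip": 1}, {"dp": [-0.0119, 0, -0.0039], "roll": 0, "grip": 1}, {"dp": [-0.0113, 0, -0.0053], "roll": 0, "grip": 1}, {"dp": [-0.0106, 0, -0.0066], "roll": 0, "grip": 1}, {"dp": [-0.0097, 0, -0.0079], "roll": 0, "grip": 1}, {"dp": [-0.0087, 0, -0.009], "roll": 0, "grip": 1}]'

```text
time_s: 19.88
ee_pos: [0.5538, 0.0334, 0.1013]
eef_rot: [-1.571, 0.0, -0.103]
force: [0.5, -0.3, -0.5]
grip_width: 0.0003
```

```bash
python3 - <<'E'
from h import *
o,i,im=look('top'); print(o['ee_pos'],o['force'])
cv2.imwrite('pics/t2.png',im)
# red button blob
h=cv2.inRange(im,(0,0,150),(70,70,255)); h[:160]=0
n,l,s,c=cv2.connectedComponentsWithStats(h)
for k in range(1,n):
    if s[k,4]>60: print(s[k],c[k],ray('top',*c[k],.144))
E
```

```text
[0.55378143 0.03336433 0.10132855] [ 0.47879368 -0.344296   -0.47750039]
```

Call:
apply_moves --deltas '[{"dp": [0, -0.03, 0], "roll": 0, "grip": 1}, {"dp": [0, -0.03, 0], "roll": 0, "grip": 1}, {"dp": [0, -0.02, 0], "roll": 0, "grip": 1}, {"dp": [0, 0, 0], "roll": 0, "grip": 1}, {"dp": [0, 0, 0], "roll": 0, "grip": 1}, {"dp": [0, 0, 0], "roll": 0, "grip": 1}, {"dp": [0, 0, 0], "roll": 0, "grip": 1}, {"dp": [0, 0, 0], "roll": 0, "grip": 1}]'

```text
time_s: 20.92
ee_pos: [0.5544, 0.0338, 0.1807]
eef_rot: [-1.571, 0.0, -0.103]
force: [-0.2, 0.0, 0.0]
grip_width: 0.0004
```

```bash
cat >> h.py <<'E'
def red(n,z=.144):
    o,i,im=look(n)
    hs=cv2.cvtColor(im,cv2.COLOR_BGR2HSV); h=cv2.inRange(hs,(0,180,90),(6,255,255))|cv2.inRange(hs,(174,180,90),(180,255,255))
    N,l,s,c=cv2.connectedComponentsWithStats(h)
    for k in range(1,N):
        if s[k,4]>40: print(n,s[k],c[k].round(1),ray(n,*c[k],z,i).round(4))
    return im
E
python3 - <<'E'
from h import *
print(ctrl.get_obs()['ee_pos'])
for n in('top','wrist','scene'): cv2.imwrite('pics/r_%s.png'%n,red(n))
E
```

```text
[0.55435243 0.03380256 0.18073971]
top [300 280  18  21  81] [309.8 289.5] [ 0.4562 -0.0278  0.144 ]
wrist [ 172  309   55   51 2136] [198.6 333.8] [ 0.4574 -0.0165  0.144 ]
```

```bash
python3 - <<'E'
from h import *
plan([(.4565,-.0222,.16,yw),(.4565,-.0222,.123,yw),(.4565,-.0222,.100,yw)],1,step=.03)
E
```

```text
[{"dp": [-0.0229, 0.0052, -0.0164], "roll": 0.0001, "grip": 1}, {"dp": [-0.0229, 0.0053, -0.0165], "roll": 0.0001, "grip": 1}, {"dp": [-0.0229, 0.0052, -0.0164], "roll": 0.0001, "grip": 1}, {"dp": [-0.023, 0.0053, -0.0165], "roll": 0.0001, "grip": 1}, {"dp": [0.0, 0.0185, 0.0], "roll": -0.0001, "grip": 1}, {"dp": [0.0, 0.0185, 0.0], "roll": -0.0001, "grip": 1}, {"dp": [0.0, 0.023, 0.0], "roll": 0.0001, "grip": 1}]
end [ 0.4565 -0.0222  0.1    -0.103 ]
```

Call:
apply_moves --deltas '[{"dp": [-0.0229, 0.0052, -0.0164], "roll": 0, "grip": 1}, {"dp": [-0.0229, 0.0053, -0.0165], "roll": 0, "grip": 1}, {"dp": [-0.0229, 0.0052, -0.0164], "roll": 0, "grip": 1}, {"dp": [-0.023, 0.0053, -0.0165], "roll": 0, "grip": 1}, {"dp": [0, 0.018, 0], "roll": 0, "grip": 1}, {"dp": [0, 0.018, 0], "roll": 0, "grip": 1}, {"dp": [0, 0, 0], "roll": 0, "grip": 1}]'

```text
time_s: 21.95
ee_pos: [0.4561, -0.0223, 0.1235]
eef_rot: [-1.571, 0.001, -0.103]
force: [0.0, -0.1, 1.2]
grip_width: 0.0005
```

Call:
apply_moves --deltas '[{"dp": [0, 0.006, 0], "roll": 0, "grip": 1}, {"dp": [0, 0.006, 0], "roll": 0, "grip": 1}, {"dp": [0, 0.006, 0], "roll": 0, "grip": 1}, {"dp": [0, 0, 0], "roll": 0, "grip": 1}]'

```text
time_s: 22.45
ee_pos: [0.457, -0.0223, 0.107]
eef_rot: [-1.571, -0.001, -0.103]
force: [-3.5, 0.8, 10.9]
grip_width: 0.0006
```

Call:
apply_moves --deltas '[{"dp": [0, 0.003, 0], "roll": 0, "grip": 1}, {"dp": [0, 0.002, 0], "roll": 0, "grip": 1}, {"dp": [0, 0, 0], "roll": 0, "grip": 1}]'

```text
time_s: 22.82
ee_pos: [0.457, -0.0223, 0.1023]
eef_rot: [-1.571, -0.002, -0.103]
force: [-5.1, 0.1, 13.5]
grip_width: 0.0003
```

Call:
apply_moves --deltas '[{"dp": [0, 0.002, 0], "roll": 0, "grip": 1}, {"dp": [0, 0.001, 0], "roll": 0, "grip": 1}, {"dp": [0, 0, 0], "roll": 0, "grip": 1}]'

```text
time_s: 23.2
ee_pos: [0.457, -0.0223, 0.0997]
eef_rot: [-1.571, -0.002, -0.102]
force: [-5.9, -0.6, 16.2]
grip_width: 0.0004
```

Call:
apply_moves --deltas '[{"dp": [0, 0.0015, 0], "roll": 0, "grip": 1}, {"dp": [0, 0, 0], "roll": 0, "grip": 1}, {"dp": [0, 0, 0], "roll": 0, "grip": 1}, {"dp": [0, 0, 0], "roll": 0, "grip": 1}, {"dp": [0, 0, 0], "roll": 0, "grip": 1}]'

```text
time_s: 23.82
ee_pos: [0.4572, -0.0223, 0.0994]
eef_rot: [-1.571, -0.002, -0.102]
force: [-14.3, 1.2, 33.8]
grip_width: 0.0005
```

Reached the stop: 34 N with position saturated at 0.0994. Now I'll release, rise and get in position to push the grip back.

```bash
python3 - <<'E'
from h import *
r=np.radians
a=arc(r(90),-.045);print(a)
c=plan([(.457,-.0223,.18,yw),(*a,.18,yw),(*a,.10,yw)],1,step=.045)
plan([(*arc(r(t),d),.10,yw) for t,d in((90,-.03),(86,-.022),(79,-.022),(72,-.022),(65,-.022),(58,-.022),(51,-.022),(44,-.022),(37,-.022),(30,-.022))],1,start=c)
E
```

```text
[ 0.52040317 -0.07467971]
[{"dp": [-0.0001, -0.0403, -0.0], "roll": 0.0003, "grip": 1}, {"dp": [-0.0001, -0.0403, -0.0], "roll": 0.0003, "grip": 1}, {"dp": [0.0342, 0.0, -0.0228], "roll": -0.0, "grip": 1}, {"dp": [0.0343, 0.0, -0.0228], "roll": -0.0, "grip": 1}, {"dp": [-0.0, 0.04, 0.0], "roll": -0.0, "grip": 1}, {"dp": [-0.0, 0.04, 0.0], "roll": -0.0, "grip": 1}]
end [ 0.5204 -0.0747  0.1    -0.103 ]
[{"dp": [-0.0, 0.0, 0.015], "roll": -0.0, "grip": 1}, {"dp": [-0.0013, 0.0, 0.015], "roll": -0.0, "grip": 1}, {"dp": [-0.0011, 0.0, 0.0125], "roll": -0.0, "grip": 1}, {"dp": [0.0005, 0.0, 0.0125], "roll": -0.0, "grip": 1}, {"dp": [0.002, 0.0, 0.0123], "roll": -0.0, "grip": 1}, {"dp": [0.0034, 0.0, 0.012], "roll": -0.0, "grip": 1}, {"dp": [0.0049, 0.0, 0.0115], "roll": -0.0, "grip": 1}, {"dp": [0.0063, 0.0, 0.0109], "roll": -0.0, "grip": 1}, {"dp": [0.0075, 0.0, 0.0099], "roll": -0.0, "grip": 1}, {"dp": [0.0087, 0.0, 0.009], "roll": -0.0, "grip": 1}]
end [ 0.5635  0.0421  0.1    -0.103 ]
```

Call:
apply_moves --deltas '[{"dp": [0, -0.02, 0], "roll": 0, "grip": 1}, {"dp": [0, -0.034, 0], "roll": 0, "grip": 1}, {"dp": [0, -0.03, 0], "roll": 0, "grip": 1}, {"dp": [0.0342, 0, -0.0228], "roll": 0, "grip": 1}, {"dp": [0.0343, 0, -0.0228], "roll": 0, "grip": 1}, {"dp": [0, 0, 0], "roll": 0, "grip": 1}, {"dp": [0, 0, 0], "roll": 0, "grip": 1}]'

```text
time_s: 24.7
ee_pos: [0.5196, -0.0743, 0.1805]
eef_rot: [-1.571, 0.0, -0.103]
force: [-0.1, 0.6, 0.0]
grip_width: 0.0006
```

```bash
python3 - <<'E'
from h import *
print(ctrl.get_obs()['ee_pos'])
for n in('top','wrist'): cv2.imwrite('pics/q_%s.png'%n,red(n))
E
```

```text
[ 0.51955434 -0.07428233  0.18051748]
wrist [ 188  161   62   61 2850] [217.8 191. ] [ 0.4562 -0.02    0.144 ]
```

Call:
apply_moves --deltas '[{"dp": [0, 0.04, 0], "roll": 0, "grip": 1}, {"dp": [0, 0.04, 0], "roll": 0, "grip": 1}, {"dp": [0, 0, 0.008], "roll": 0, "grip": 1}, {"dp": [0, 0, 0.008], "roll": 0, "grip": 1}, {"dp": [0, 0, 0.008], "roll": 0, "grip": 1}]'

```text
time_s: 25.42
ee_pos: [0.5232, -0.05, 0.1023]
eef_rot: [-1.571, -0.003, -0.102]
force: [0.4, 1.1, -0.3]
grip_width: 0.0005
```

Call:
apply_moves --deltas '[{"dp": [-0.0013, 0, 0.006], "roll": 0, "grip": 1}, {"dp": [-0.0011, 0, 0.0125], "roll": 0, "grip": 1}, {"dp": [0.0005, 0, 0.0125], "roll": 0, "grip": 1}, {"dp": [0.002, 0, 0.0123], "roll": 0, "grip": 1}, {"dp": [0.0034, 0, 0.012], "roll": 0, "grip": 1}, {"dp": [0.0049, 0, 0.0115], "roll": 0, "grip": 1}, {"dp": [0.0063, 0, 0.0109], "roll": 0, "grip": 1}, {"dp": [0.0075, 0, 0.0099], "roll": 0, "grip": 1}, {"dp": [0.0087, 0, 0.009], "roll": 0, "grip": 1}, {"dp": [0, 0, 0], "roll": 0, "grip": 1}]'

```text
time_s: 26.68
ee_pos: [0.5635, 0.0429, 0.1005]
eef_rot: [-1.571, -0.0, -0.102]
force: [-0.0, 0.2, -0.2]
grip_width: 0.0003
```

Call:
apply_moves --deltas '[{"dp": [-0.02, -0.03, -0.02], "roll": 0, "grip": 1}, {"dp": [-0.02, -0.03, -0.02], "roll": 0, "grip": 0}, {"dp": [-0.02, -0.02, 0], "roll": 0, "grip": -0.15}, {"dp": [0, 0, 0], "roll": 0, "grip": -0.15}, {"dp": [0, 0, 0], "roll": 0, "grip": -0.15}, {"dp": [0, 0, 0], "roll": 0, "grip": -0.15}, {"dp": [0, 0, 0], "roll": 0, "grip": -0.15}, {"dp": [0, 0, 0], "roll": 0, "grip": -0.15}, {"dp": [0, 0, 0], "roll": 0, "grip": -0.15}]'

```text
time_s: 27.8
ee_pos: [0.4993, 0.0085, 0.1804]
eef_rot: [-1.571, 0.0, -0.103]
force: [0.3, 0.3, 1.3]
grip_width: 0.0539
```

```bash
python3 - <<'E'
from h import *
print(ctrl.get_obs()['ee_pos'])
for n in('top','wrist'): cv2.imwrite('pics/v_%s.png'%n,red(n))
E
```

```text
[0.49928002 0.00854683 0.18042772]
top [221 189  20  17 158] [228.6 195. ] [0.6474 0.1329 0.144 ]
wrist [ 492    9   73   77 4226] [527.9  47.2] [0.6367 0.1285 0.144 ]
```

```bash
python3 - <<'E'
from h import *
im=cv2.imread('pics/top0.png')
hs=cv2.cvtColor(im,cv2.COLOR_BGR2HSV); h=cv2.inRange(hs,(0,180,90),(6,255,255))|cv2.inRange(hs,(174,180,90),(180,255,255))
N,l,s,c=cv2.connectedComponentsWithStats(h)
for k in range(1,N):
    if s[k,4]>40: print(s[k],c[k])
plan([(.4229,.0190,.1715,yw)],-.15)
E
```

```text
[221 189  21  19 189] [229.98412698 197.10582011]
[{"dp": [-0.0385, 0.0045, 0.0013], "roll": 0.0002, "grip": -0.15}, {"dp": [-0.0386, 0.0045, 0.0013], "roll": 0.0002, "grip": -0.15}]
end [ 0.4229  0.019   0.1715 -0.1031]
```

Call:
apply_moves --deltas '[{"dp": [-0.0385, 0.0045, 0.0013], "roll": 0, "grip": -0.15}, {"dp": [-0.0386, 0.0045, 0.0013], "roll": 0, "grip": -0.15}, {"dp": [0, 0, 0], "roll": 0, "grip": -0.15}, {"dp": [0, 0, 0], "roll": 0, "grip": -0.15}]'

```text
time_s: 28.4
ee_pos: [0.4235, 0.019, 0.172]
eef_rot: [-1.571, -0.001, -0.103]
force: [-1.0, 0.1, 0.7]
grip_width: 0.0541
```

```bash
python3 - <<'E'
from h import *
red('top')
o,i,im=look(); print(o['ee_pos'],o['eef_rot']); cv2.imwrite('pics/w11f.png',im)
a=cv2.imread('pics/w10f.png')
for nm,(r0,r1) in(('A',(185,245)),('B',(250,315))):
    p,q=a[r0:r1,285:350],im[r0-15:r1+15,270:365]
    m=cv2.matchTemplate(q,p,cv2.TM_CCOEFF_NORMED);_,v,_,l=cv2.minMaxLoc(m);print(nm,v,l[0]-15,l[1]-15)
t=imaging.camera('top'); t0=cv2.imread('pics/top0.png')
p=t0[180:225,208:285]; q=t[170:235,198:295]; m=cv2.matchTemplate(q,p,cv2.TM_CCOEFF_NORMED);print(cv2.minMaxLoc(m))
cv2.imwrite('pics/cmp.png',np.hstack([cv2.resize(x[170:235,198:350],None,fx=2.6,fy=2.6) for x in(t0,t)]))
E
```

```text
top [221 189  21  19 192] [230. 197.] [0.6432 0.13   0.144 ]
[0.42362515 0.0189049  0.17182847] [-1.57076125e+00 -7.00915980e-04 -1.02784281e-01]
A 0.7729177474975586 1 0
B 0.9861600995063782 -1 0
(-0.012577054090797901, 0.9996294379234314, (20, 20), (10, 10))
```

The head is exactly parked (top template shift 0, correlation 0.9996). Pad A's match is poor, so I'll look.

```bash
python3 - <<'E'
from h import *
a=cv2.imread('pics/w11f.png')
cv2.imwrite('pics/w11.png',cv2.resize(a[150:330,210:450],(800,600),interpolation=cv2.INTER_CUBIC))
E
```

```text
(no output)
```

View pics/w11.png

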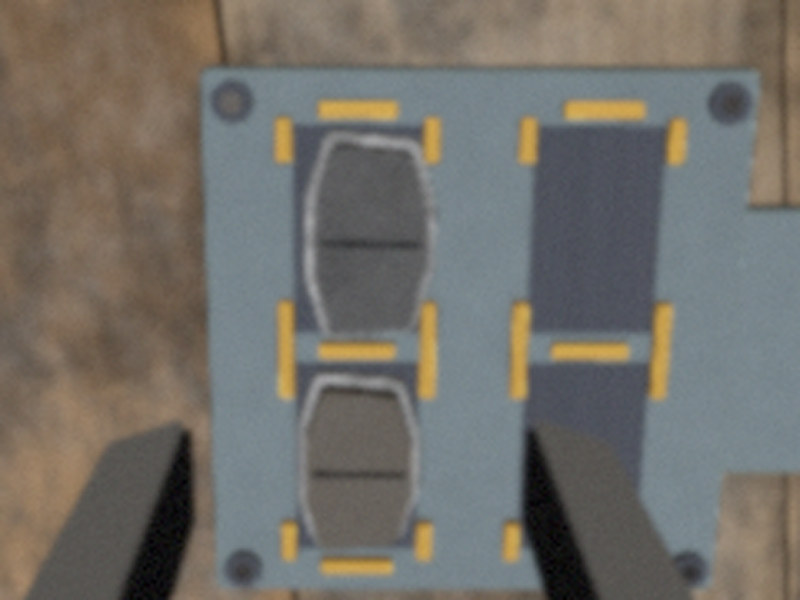

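Pad A slid about 2.4 mm within its play but is still flat between its lugs (groove (371,244)). Pad B is unchanged. I'll pick up A.

Call:
apply_moves --deltas '[{"dp": [0.0017, 0.045, 0], "roll": 0.012, "grip": -0.15}, {"dp": [0, 0.045, 0], "roll": 0, "grip": -0.15}, {"dp": [0, 0.04, 0], "roll": 0, "grip": -0.15}, {"dp": [0, 0.025, 0], "roll": 0, "grip": -0.15}, {"dp": [0, 0.015, 0], "roll": 0, "grip": -0.15}, {"dp": [0, 0.0075, 0], "roll": 0, "grip": -0.15}, {"dp": [0, 0.002, 0], "roll": 0, "grip": -0.15}, {"dp": [0, 0, 0], "roll": 0, "grip": -0.15}]'

```text
time_s: 29.55
ee_pos: [0.425, 0.0188, -0.0074]
eef_rot: [-1.571, -0.001, -0.115]
force: [-0.5, -0.8, 0.3]
grip_width: 0.0543
```

Call:
apply_moves --deltas '[{"dp": [0, 0.0011, 0], "roll": 0, "grip": -0.15}, {"dp": [0, 0, 0], "roll": 0, "grip": 1}, {"dp": [0, 0, 0], "roll": 0, "grip": 1}, {"dp": [0, 0, 0], "roll": 0, "grip": 1}, {"dp": [0, 0, 0], "roll": 0, "grip": 1}, {"dp": [0, 0, 0], "roll": 0, "grip": 1}]' --newtons 45

```text
time_s: 30.3
ee_pos: [0.4248, 0.0188, -0.0089]
eef_rot: [-1.571, -0.001, -0.115]
force: [1.6, 0.2, 3.9]
grip_width: 0.038
```

```bash
python3 - <<'E'
from h import *
o=ctrl.get_obs();e=o['ee_pos'];print(e,o['grip_width'],o['force'])
# tray from rim corners
c=np.mean([ray('top',*p,.039)[:2] for p in((138,238),(201,238),(196,336),(132,336))],0);print('tray',c)
t=np.array([.478,.282]); 
s=(e[0],e[1],e[2],o['eef_rot'][2])
plan([(e[0],e[1],.06,s[3]),(t[0]+.045,t[1],.06,-.03),(t[0]+.045,t[1],-.005,-.03)],1,start=s)
E
```

```text
[ 0.42481853  0.0188371  -0.00885132] 0.03802424894016348 [1.56917647 0.24843736 3.93219427]
tray [0.47807361 0.28187917]
[{"dp": [0.0, -0.0344, 0.0], "roll": -0.0, "grip": 1}, {"dp": [0.0, -0.0345, 0.0], "roll": -0.0, "grip": 1}, {"dp": [0.0096, 0.0, 0.039], "roll": -0.0121, "grip": 1}, {"dp": [0.0101, 0.0, 0.0388], "roll": -0.0121, "grip": 1}, {"dp": [0.0106, 0.0, 0.0387], "roll": -0.0121, "grip": 1}, {"dp": [0.011, 0.0, 0.0386], "roll": -0.0121, "grip": 1}, {"dp": [0.0115, 0.0, 0.0384], "roll": -0.0121, "grip": 1}, {"dp": [0.012, 0.0, 0.0383], "roll": -0.0121, "grip": 1}, {"dp": [0.0125, 0.0, 0.0382], "roll": -0.0121, "grip": 1}, {"dp": [-0.0, 0.0325, -0.0], "roll": 0.0, "grip": 1}]
[{"dp": [-0.0, 0.0325, -0.0], "roll": 0.0, "grip": 1}]
end [ 0.523  0.282 -0.005 -0.03 ]
```

Call:
apply_moves --deltas '[{"dp": [0, -0.0344, 0], "roll": 0, "grip": 1}, {"dp": [0, -0.0345, 0], "roll": 0, "grip": 1}, {"dp": [0.0096, 0, 0.039], "roll": -0.0121, "grip": 1}, {"dp": [0.0101, 0, 0.0388], "roll": -0.0121, "grip": 1}, {"dp": [0.0106, 0, 0.0387], "roll": -0.0121, "grip": 1}, {"dp": [0.011, 0, 0.0386], "roll": -0.0121, "grip": 1}, {"dp": [0.0115, 0, 0.0384], "roll": -0.0121, "grip": 1}, {"dp": [0.012, 0, 0.0383], "roll": -0.0121, "grip": 1}, {"dp": [0.0125, 0, 0.0382], "roll": -0.0121, "grip": 1}, {"dp": [0, 0, 0], "roll": 0, "grip": 1}]'

```text
time_s: 31.55
ee_pos: [0.5222, 0.2837, 0.0586]
eef_rot: [-1.571, 0.002, -0.028]
force: [-0.6, -0.5, -3.8]
grip_width: 0.0382
```

Call:
apply_moves --deltas '[{"dp": [0, 0.0325, 0], "roll": 0, "grip": 1}, {"dp": [0, 0.0325, 0], "roll": 0, "grip": 1}, {"dp": [0, 0.006, 0], "roll": 0, "grip": 1}, {"dp": [0, 0.003, 0], "roll": 0, "grip": 1}, {"dp": [0, 0, 0], "roll": 0, "grip": 1}]'

```text
time_s: 32.17
ee_pos: [0.5232, 0.2821, -0.0131]
eef_rot: [-1.57, -0.001, -0.03]
force: [0.2, 0.1, -3.3]
grip_width: 0.0382
```

Call:
apply_moves --deltas '[{"dp": [0, 0.0025, 0], "roll": 0, "grip": 1}, {"dp": [0, 0, 0], "roll": 0, "grip": 1}, {"dp": [0, 0, 0], "roll": 0, "grip": -0.15}, {"dp": [0, 0, 0], "roll": 0, "grip": -0.15}, {"dp": [0, 0, 0], "roll": 0, "grip": -0.15}, {"dp": [0, -0.02, 0], "roll": 0, "grip": -0.15}, {"dp": [0, -0.04, 0], "roll": 0, "grip": -0.15}, {"dp": [0, -0.035, 0], "roll": 0, "grip": -0.15}, {"dp": [0, 0, 0], "roll": 0, "grip": -0.15}]'

```text
time_s: 33.3
ee_pos: [0.5243, 0.2828, 0.0826]
eef_rot: [-1.568, -0.006, -0.03]
force: [-0.4, 0.8, 0.9]
grip_width: 0.0537
```

```bash
python3 - <<'E'
from h import *
plan([(.4153,-.0575,.08,-.103)],-.15)
E
```

```text
[{"dp": [-0.0123, 0.0003, -0.0429], "roll": 0.0091, "grip": -0.15}, {"dp": [-0.012, 0.0003, -0.043], "roll": 0.0091, "grip": -0.15}, {"dp": [-0.0116, 0.0003, -0.0431], "roll": 0.0091, "grip": -0.15}, {"dp": [-0.0112, 0.0003, -0.0433], "roll": 0.0091, "grip": -0.15}, {"dp": [-0.0108, 0.0004, -0.0434], "roll": 0.0091, "grip": -0.15}, {"dp": [-0.0103, 0.0003, -0.0434], "roll": 0.0091, "grip": -0.15}, {"dp": [-0.01, 0.0004, -0.0435], "roll": 0.0091, "grip": -0.15}, {"dp": [-0.0095, 0.0003, -0.0437], "roll": 0.0091, "grip": -0.15}]
end [ 0.4153 -0.0575  0.08   -0.1028]
```

Call:
apply_moves --deltas '[{"dp": [-0.0123, 0.0, -0.0429], "roll": 0.0091, "grip": -0.15}, {"dp": [-0.012, 0, -0.043], "roll": 0.0091, "grip": -0.15}, {"dp": [-0.0116, 0, -0.0431], "roll": 0.0091, "grip": -0.15}, {"dp": [-0.0112, 0, -0.0433], "roll": 0.0091, "grip": -0.15}, {"dp": [-0.0108, 0, -0.0434], "roll": 0.0091, "grip": -0.15}, {"dp": [-0.0103, 0, -0.0434], "roll": 0.0091, "grip": -0.15}, {"dp": [-0.01, 0, -0.0435], "roll": 0.0091, "grip": -0.15}, {"dp": [-0.0095, 0, -0.0437], "roll": 0.0091, "grip": -0.15}, {"dp": [0, 0, 0], "roll": 0, "grip": -0.15}, {"dp": [0, 0, 0], "roll": 0, "grip": -0.15}]'

```text
time_s: 34.55
ee_pos: [0.4139, -0.0579, 0.0784]
eef_rot: [-1.571, -0.0, -0.103]
force: [-0.3, 0.6, 0.6]
grip_width: 0.0545
```

```bash
python3 - <<'E'
from h import *
o,i,im=look(); print(o['ee_pos'],o['eef_rot'])
a=cv2.imread('pics/w6f.png'); p=a[198:285,285:352]; q=im[178:305,265:372]
m=cv2.matchTemplate(q,p,cv2.TM_CCOEFF_NORMED);_,v,_,l=cv2.minMaxLoc(m);print(v,l[0]-20,l[1]-20)
t=imaging.camera('top');cv2.imwrite('pics/t3.png',t)
E
```

```text
[ 0.413907   -0.05789636  0.07844364] [-1.57065747e+00 -8.25684998e-05 -1.03114104e-01]
0.9217407703399658 2 2
```

Call:
apply_moves --deltas '[{"dp": [0.0014, 0.03, 0.0002], "roll": 0, "grip": -0.15}, {"dp": [0, 0.03, 0], "roll": 0, "grip": -0.15}, {"dp": [0, 0.017, 0], "roll": 0, "grip": -0.15}, {"dp": [0, 0.0075, 0], "roll": 0, "grip": -0.15}, {"dp": [0, 0.0021, 0], "roll": 0, "grip": -0.15}, {"dp": [0, 0, 0], "roll": 0, "grip": 1}, {"dp": [0, 0, 0], "roll": 0, "grip": 1}, {"dp": [0, 0, 0], "roll": 0, "grip": 1}, {"dp": [0, 0, 0], "roll": 0, "grip": 1}, {"dp": [0, 0, 0], "roll": 0, "grip": 1}]' --newtons 45

```text
time_s: 35.9
ee_pos: [0.4156, -0.0582, -0.0078]
eef_rot: [-1.571, -0.001, -0.103]
force: [0.0, 1.2, 5.5]
grip_width: 0.0372
```

```bash
python3 - <<'E'
from h import *
o=ctrl.get_obs();e=o['ee_pos'];print(e,o['grip_width'],o['force'])
t=np.array([.478,.282]); s=(e[0],e[1],e[2],o['eef_rot'][2])
plan([(e[0],e[1],.075,s[3]),(t[0]-.045,t[1],.075,-.03)],1,start=s)
E
```

```text
[ 0.41561878 -0.05822015 -0.00779637] 0.03724284368569493 [0.00707577 1.23816003 5.45663288]
[{"dp": [0.0, -0.0414, 0.0], "roll": -0.0, "grip": 1}, {"dp": [0.0, -0.0414, 0.0], "roll": -0.0, "grip": 1}, {"dp": [-0.0022, 0.0, 0.0425], "roll": -0.0091, "grip": 1}, {"dp": [-0.0018, 0.0, 0.0425], "roll": -0.0091, "grip": 1}, {"dp": [-0.0014, 0.0, 0.0426], "roll": -0.0091, "grip": 1}, {"dp": [-0.0011, 0.0, 0.0426], "roll": -0.0091, "grip": 1}, {"dp": [-0.0007, 0.0, 0.0426], "roll": -0.0091, "grip": 1}, {"dp": [-0.0003, 0.0, 0.0426], "roll": -0.0091, "grip": 1}, {"dp": [0.0001, 0.0, 0.0426], "roll": -0.0091, "grip": 1}, {"dp": [0.0006, 0.0, 0.0425], "roll": -0.0091, "grip": 1}]
end [ 0.433   0.282   0.075  -0.0301]
```

Call:
apply_moves --deltas '[{"dp": [0, 0, 0], "roll": 0, "grip": -0.15}, {"dp": [0, 0, 0], "roll": 0, "grip": -0.15}, {"dp": [0, 0, 0], "roll": 0, "grip": -0.15}, {"dp": [0, 0.0008, 0], "roll": 0, "grip": -0.15}, {"dp": [0, 0, 0], "roll": 0, "grip": 1}, {"dp": [0, 0, 0], "roll": 0, "grip": 1}, {"dp": [0, 0, 0], "roll": 0, "grip": 1}, {"dp": [0, 0, 0], "roll": 0, "grip": 1}, {"dp": [0, 0, 0], "roll": 0, "grip": 1}]'

```text
time_s: 37.02
ee_pos: [0.4152, -0.0582, -0.0091]
eef_rot: [-1.571, 0.0, -0.103]
force: [1.1, -0.0, -1.3]
grip_width: 0.038
```

```bash
python3 - <<'E'
from h import *
o=ctrl.get_obs();e=o['ee_pos'];print(e,o['grip_width'],o['force'])
s=(e[0],e[1],e[2],o['eef_rot'][2])
plan([(e[0],e[1],.07,s[3]),(.478,.12,.07,-.05),(.433,.282,.07,-.03)],1,start=s)
E
```

```text
[ 0.41518303 -0.05819045 -0.00908678] 0.037966427730135595 [ 1.14096197 -0.04890348 -1.30914745]
[{"dp": [0.0, -0.0395, 0.0], "roll": -0.0, "grip": 1}, {"dp": [0.0, -0.0396, 0.0], "roll": -0.0, "grip": 1}, {"dp": [0.0088, 0.0, 0.0367], "roll": -0.0106, "grip": 1}, {"dp": [0.0092, 0.0, 0.0367], "roll": -0.0106, "grip": 1}, {"dp": [0.0096, 0.0, 0.0365], "roll": -0.0106, "grip": 1}, {"dp": [0.01, 0.0, 0.0365], "roll": -0.0106, "grip": 1}, {"dp": [0.0105, 0.0, 0.0363], "roll": -0.0106, "grip": 1}, {"dp": [-0.0133, 0.0, 0.0399], "roll": -0.005, "grip": 1}, {"dp": [-0.0131, 0.0, 0.04], "roll": -0.005, "grip": 1}, {"dp": [-0.0128, 0.0, 0.04], "roll": -0.005, "grip": 1}]
[{"dp": [-0.0127, 0.0, 0.04], "roll": -0.005, "grip": 1}]
end [ 0.4329  0.282   0.07   -0.0299]
```

Call:
apply_moves --deltas '[{"dp": [0, -0.0395, 0], "roll": 0, "grip": 1}, {"dp": [0, -0.0396, 0], "roll": 0, "grip": 1}, {"dp": [0.0088, 0, 0.0367], "roll": -0.0106, "grip": 1}, {"dp": [0.0092, 0, 0.0367], "roll": -0.0106, "grip": 1}, {"dp": [0.0096, 0, 0.0365], "roll": -0.0106, "grip": 1}, {"dp": [0.01, 0, 0.0365], "roll": -0.0106, "grip": 1}, {"dp": [0.0105, 0, 0.0363], "roll": -0.0106, "grip": 1}, {"dp": [-0.0133, 0, 0.0399], "roll": -0.005, "grip": 1}, {"dp": [-0.0131, 0, 0.04], "roll": -0.005, "grip": 1}, {"dp": [-0.0128, 0, 0.04], "roll": -0.005, "grip": 1}]'

```text
time_s: 38.28
ee_pos: [0.4434, 0.2426, 0.0696]
eef_rot: [-1.571, 0.001, -0.035]
force: [0.1, -1.0, -3.2]
grip_width: 0.038
```

Call:
apply_moves --deltas '[{"dp": [-0.0127, 0, 0.04], "roll": -0.005, "grip": 1}, {"dp": [0, 0, 0], "roll": 0, "grip": 1}, {"dp": [0, 0, 0], "roll": 0, "grip": 1}]'

```text
time_s: 38.65
ee_pos: [0.4327, 0.2815, 0.0697]
eef_rot: [-1.571, 0.001, -0.03]
force: [0.7, -0.7, -3.5]
grip_width: 0.0384
```

```bash
python3 - <<'E'
from h import *
o,i,im=look(); print(o['ee_pos'],o['eef_rot'],o['grip_width']); cv2.imwrite('pics/w12f.png',im)
print(proj('wrist',(.523,.282,.018),i))
g=im.max(2); sat=cv2.cvtColor(im,cv2.COLOR_BGR2HSV)[...,1]
m=((g>110)&(sat<60)).astype(np.uint8)
N,l,s,c=cv2.connectedComponentsWithStats(cv2.morphologyEx(m,cv2.MORPH_CLOSE,np.ones((3,3))))
for k in range(1,N):
    if s[k,4]>60: print(s[k],c[k].round(),ray('wrist',*(s[k,:2]+s[k,2:4]/2),.009,i).round(3))
E
```

```text
[0.43273253 0.28146494 0.06965589] [-1.57145506e+00  8.09085774e-04 -2.96083560e-02] 0.03840230134287484
[441.79980891 247.57692308]
[     0      0    640    378 107583] [337. 138.] [0.434 0.327 0.009]
[133 111  15  15 167] [139. 118.] [0.311 0.38  0.009]
[ 407  202   55   82 3363] [434. 242.] [0.52  0.283 0.009]
[ 90 281  11  13  87] [ 96. 285.] [0.253 0.254 0.009]
[134 304  13  21  86] [139. 314.] [0.285 0.23  0.009]
[  0 331  23  19 231] [  8. 338.] [0.174 0.209 0.009]
[ 225  387  185   74 9784] [322. 419.] [0.426 0.117 0.009]
[   0  389  107   28 2857] [ 51. 402.] [0.194 0.146 0.009]
[ 524  389  116   88 4994] [570. 419.] [0.665 0.099 0.009]
```

Pad A is where I laid it (0.52, 0.283). Lowering B.

Call:
apply_moves --deltas '[{"dp": [0, 0.035, 0], "roll": 0, "grip": 1}, {"dp": [0, 0.03, 0], "roll": 0, "grip": 1}, {"dp": [0, 0.012, 0], "roll": 0, "grip": 1}, {"dp": [0, 0.005, 0], "roll": 0, "grip": 1}, {"dp": [0, 0.003, 0], "roll": 0, "grip": 1}, {"dp": [0, 0, 0], "roll": 0, "grip": 1}]'

```text
time_s: 39.45
ee_pos: [0.4333, 0.2821, -0.0144]
eef_rot: [-1.57, -0.001, -0.03]
force: [0.5, -0.5, -2.8]
grip_width: 0.0379
```

Call:
apply_moves --deltas '[{"dp": [0, 0.0007, 0], "roll": 0, "grip": 1}, {"dp": [0, 0, 0], "roll": 0, "grip": -0.15}, {"dp": [0, 0, 0], "roll": 0, "grip": -0.15}, {"dp": [0, 0, 0], "roll": 0, "grip": -0.15}, {"dp": [0, -0.02, 0], "roll": 0, "grip": -0.15}, {"dp": [0, -0.04, 0], "roll": 0, "grip": -0.15}, {"dp": [0, -0.06, 0], "roll": 0, "grip": -0.15}, {"dp": [0, -0.06, -0.02], "roll": 0, "grip": -0.15}, {"dp": [0, 0, -0.04], "roll": 0, "grip": -0.15}, {"dp": [0, 0, -0.04], "roll": 0, "grip": -0.15}]'

```text
time_s: 40.7
ee_pos: [0.43, 0.1813, 0.1643]
eef_rot: [-1.57, -0.001, -0.029]
force: [0.6, -0.8, 0.8]
grip_width: 0.0543
```

Call:
apply_moves --deltas '[{"dp": [0, 0, -0.04], "roll": 0, "grip": -0.15}, {"dp": [0, 0, -0.04], "roll": 0, "grip": -0.15}, {"dp": [0, 0, -0.04], "roll": 0, "grip": -0.15}, {"dp": [0, 0, -0.04], "roll": 0, "grip": -0.15}, {"dp": [0, 0, -0.04], "roll": 0, "grip": -0.15}, {"dp": [0, 0, 0], "roll": 0, "grip": -0.15}, {"dp": [0, 0, 0], "roll": 0, "grip": -0.15}]'

```text
time_s: 41.58
ee_pos: [0.4241, -0.0174, 0.1637]
eef_rot: [-1.571, -0.0, -0.03]
force: [0.0, -0.8, -0.7]
grip_width: 0.0539
```

```bash
python3 - <<'E'
from h import *
t=imaging.camera('top');s=imaging.camera('scene');w=imaging.camera('wrist')
cv2.imwrite('pics/f.png',np.vstack([np.hstack([cv2.resize(t[165:345,120:340],None,fx=1.8,fy=1.8,interpolation=cv2.INTER_CUBIC),cv2.resize(s[320:440,190:364],(400,324))]),np.hstack([cv2.resize(t[150:400,340:640],(396,250)),cv2.resize(w,(400,250))])]))
E
```

```text
(no output)
```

View pics/f.png

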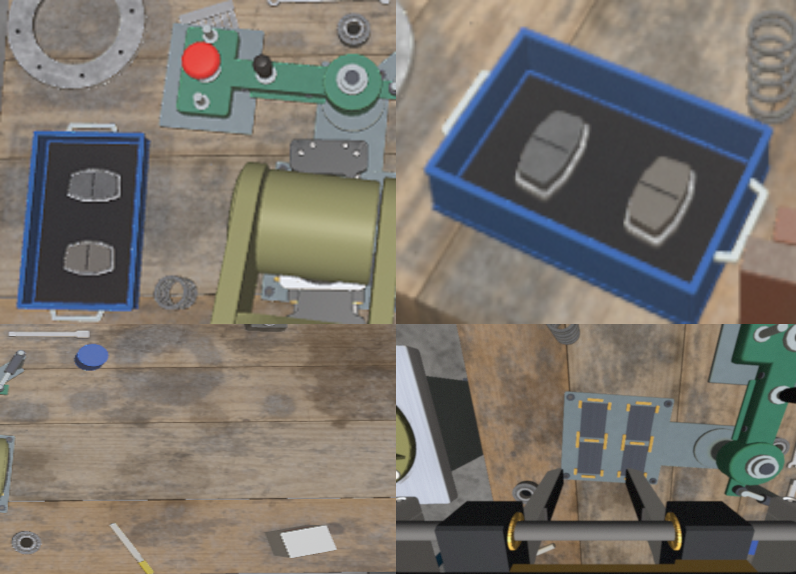

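Both pads lie flat, lining up, in the tray. The nest is empty, the head is parked, no pad is left on the bench, and the tin and coil are where they started. Handing in.

```bash
python3 -c "
from station import ctrl
print(ctrl.hand_in())"
```

```text
the job is handed in; nothing more can be done
None
```

The job is done and handed in at about 42 s of the 210 s allowed. I found two pads on the bench, one dark grey and one brown. I laid them in two pockets, swung the head over and pressed the plunger to its stop. I then swung the head back and laid both pads in the blue tray.

**Last checks:**
- **Plunger:** it held at its stop for about half a second, with 34 N on the tool and no further travel.
- **Head:** it is back in its parked place. Its position in the top camera image matches the start exactly.
- **Pads and bystanders:** the final pictures show both pads flat and lining up in the tray, the nest empty and no pad left on the bench. The tin and coil look unmoved.

**What failed or disagreed:**
- **Fingertip position:** the fingertips are really about 22 mm behind the reported tool point, not 11 mm ahead as stated. My first grasp therefore closed above the pad without touching it. I found the true offset by lowering gently until the fingers touched the bench.
- **Regrips:** two grips caught high on a pad's edge, so I opened and gripped again.
- **Grey pad shift:** after the stamping the grey pad had moved about 2.4 mm within its pocket, still flat between the lugs. I don't know whether that happened before, during or after the press, and I did not stamp it again.

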